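# Make up a gluing kit and a labelling kit

## Robot

A 6-joint arm with a two-finger parallel gripper is mounted at the origin on the work surface; the furniture and walls round the work are solid. World frame = base frame: x ahead of the robot, y to its left, z up, the work surface at z = 0. Lengths are in m, angles in rad, forces in N, time in s.
With the tool pointing down it reaches from about 0.375 to 0.925 m from the base axis. Payload 5.7 kg.
Tool frame: the origin (TCP) lies on the centre line of the jaws, within the pads' length; the fingertips stand 14 mm ahead of it and the grasp point (between the pads) lies 5 mm behind it; x points along the fingers, y is the direction in which the jaws open and shut, and the axes are right-handed (so a half turn about x gives the same grasp; the last joint's range is limited). The gripper opens to 85 mm and grips with 20 to 120 N. Pads are 22 mm wide; open, the fingers measure 114 mm over their backs; the gripper's body (76 mm by 85 mm) begins 54 mm behind the grasp point. The pads swing forward as they close: fully open they stand 13 mm farther back than shut.
Start: joints at [-1.299, 0.359, 1.51, -0, 1.272, -0.115], TCP at [0.226, -0.556, 0.245] pointing down, gripper open.
Joint ranges: [-2.97, 2.97], [-1.01, 2.36], [0.21, 2.38], [-0.96, 4.11], [0.2, 2.71], [-2.98, 2.98]. Speed limits (rad/s): [2.39, 2.39, 3.14, 3.14, 3.14, 3.14].

## Interface

Orientations are given as a unit quaternion [w, x, y, z].
In Python, from cell import r, get_image, get_calibration gives the robot as it stands.
- The arm moves only by the shell command python3 -m inch 'ROWS'. ROWS is JSON, a list that holds one entry, the list of rows, each a list of 7 numbers: the turn, a rotation vector about the tool's x, y, z in rad, then the shift along the tool's x, y, z in mm, then the closure in counts, from 0 (fully open) to 255 (shut). In form: [[[rx, ry, rz, tx, ty, tz, claw], ...]]. A call has 1 to 20 rows; each row is the pose to reach, as a shift and turn from the pose measured when the call began, along the tool's axes at that moment; what a row does not reach only later rows make up. A row lasts 1/12 s, in which the tool goes at most 41.7 mm and 7.16 degrees, less where a joint would pass 70% of its speed; a pose out of reach is approached as far as the arm can. A call with a gripper value outside its range is refused whole. The fingers move at their own pace and stop on an object; the grip force is fixed at half the most. Time passes only in rows, so rows that repeat a pose let the fingers close. It gives the time, the measured TCP pose, the force and the opening at its end, in the units of the state.
- r.get_state(): the state, without advancing time (a new reading comes with each control period).
- get_image(name): name is "side" or "top" or "wrist"; returns (picture, depth): 480x640x3 uint8, red, green, blue; 480x640 float32, m along the optical axis (not along the pixel's ray), 0 where there is no reading.
- get_calibration(name): a dict with "mtx" (3x3 intrinsics, pixels), "R" (3x3) and "t" (3): a world point X has camera coordinates R X + t; the wrist camera has in their place "tool_from_camera" (4x4, takes a point from camera to tool coordinates, whose origin is the TCP and whose axes are the tool frame's). Camera axes: x right, y down, z forward; pixel columns grow to the right and rows downward; lengths in m; the calibration is good to about 2 mm. A picture is of the moment at which its call begins: read the wrist's pose just before it. get_calibration takes no time and is no camera call.
- r.close_job(): hands the job in, once; it reports no verdict.
The state is a dict: "clock": time; "joint_positions": joint angles; "joint_vel": joint speeds; "joint_efforts": joint torques, N m; "tcp_pos": TCP position; "tcp_rot": TCP orientation; "contact_force": force on the tool from outside, world axes, zero at the start; "torque": the same for the moment, N m; "gripper_width": finger opening in m.
Only numpy, scipy, OpenCV 4.12 (cv2) and the standard library are available. Lean on these libraries where they do the work, as an engineer would, in place of code of your own. Each camera call takes 0.05 s, during which the arm holds its last target.

## Task

Make up two kits from the things on the bench. In the wider tray, the one with three dark outlines, put the gluing kit: the slim white nozzle bottle, the flat brush and the larger of the two loose stones; in the narrower tray, with two outlines, put the specimen-labelling kit: the stout tan bottle and the marker pen. Set each thing down on its own outline, bottles standing upright and tools lying along their outlines (either way round), and leave the small stone and the chisel where they are.

Things in the scene. Friction and masses are not known exactly. Their poses are not given: they have to be found in the camera images.
- glue_tray: Wider fixed kit tray, pale wood, 170 (x) x 150 (y) mm; on feet, floor top 17 mm and rim top 22 mm over the bench, rim 5 wide; left or right on the bench. Origin: bench level under its centre; z up, x along the 170 side. Three flat dark outlines (tray frame, mm): brush, long, along x, centre x 0 y +33; round, 42 across, for the white bottle at x +45 y -30; oval 34 (x) x 46 (y) for the larger stone at x -40 y -30.
- label_tray: Narrower fixed kit tray, pale wood, 170 (x) x 130 (y) mm; on feet, floor top 17 mm and rim top 22 mm over the bench, rim 5 wide; on the other side. Origin: bench level under its centre; z up, x along the 170 side. Two flat dark outlines (tray frame, mm): marker pen, long, along x, centre x 0 y +30; round, 62 across, for the tan bottle at x +35 y -23.
- glue_bottle: Slim white plastic glue bottle with a pointed white nozzle, 40 mm diameter, 123 mm high with the nozzle, standing upright; solid cylindrical body up to 75 mm to grip, the cone and nozzle above that are slim. Origin: centre of its underside, z up. About 0.06 to 0.11 kg.
- solvent_bottle: Stout tan plastic bottle with a blue screw cap, 60 mm diameter, 143 mm high with the cap, standing upright; cylindrical body to grip up to 125 mm. Origin: centre of its underside, z up. About 0.1 to 0.17 kg. Tall: a gripper working low beside it needs room.
- big_stone: Larger of the two loose stones by the trays, grey, irregular, 34 (x) x 50 (y) x 22 (z) mm, lying flat on the bench. Origin: centre of its underside; grip it across x, low down.
- small_stone: Smaller loose stone, 20 x 30 x 13 mm, on the bench among the stock; not part of a kit, to be left alone. Origin: centre of its underside.
- chisel: Small hand chisel with a red handle and steel blade, 17 x 169 x 17 mm, lying on the bench near the robot; to be left alone. Origin: centre of its underside, y along its length.
- brush: Flat dusting brush, 26 x 150 x 16 mm, blue handle, metal ferrule and brown bristles, lying flat on the bench. Origin: centre of its underside; y along its length towards the handle's end, z up. At its middle it is about 20 mm wide, and it can be gripped there, across x, low down.
- marker: White marker pen with a black cap, 17 mm wide, 135 long, 16 high, 0.02 kg, lying on the bench. Origin: centre of its underside; y along its length, z up. Grip it at its middle, across x, low down.
Not all that is in view belongs to the job. Leave any red look-alike of the brush alone.

How it is judged:
By the outcome, as a careful person would: the job done as asked, in the order asked, and still so for the second after the job is handed in, with the robot touching nothing.
It also fails if it takes over 128 s, if anything falls off the work surface, if the arm or the gripper's body presses on something with over 40 N, if the wrist force passes 120 N, or if a joint passes its speed limit or range.

## Working session

There is one attempt and no reset: what is moved stays moved. The work goes in short steps, Python scripts to look and compute and a shell command to move; the robot and the scene stay as the last step left them, time stands still between calls to the robot, and variables do not carry over. Pictures are saved under pics/ and viewed, and the job is handed in when it is done.

```bash
ls; mkdir -p pics; python3 - <<'E'
from cell import r,get_image,get_calibration
import cv2,numpy as np
print(r.get_state())
for n in("top","side"):
    im,d=get_image(n); cv2.imwrite(f"pics/{n}0.png",im[:,:,::-1]); np.save(f"pics/{n}0.npy",d)
    print(n,get_calibration(n))
print(get_calibration("wrist"))
E
```

```text
pics
{'clock': 0.0, 'joint_positions': array([-1.29911194e+00,  3.59520317e-01,  1.51147692e+00,  1.55360448e-06,
        1.27247553e+00, -1.15100866e-01]), 'joint_vel': array([ 0.00039905,  0.00131621, -0.00216538, -0.00041563,  0.00048432,
        0.00076245]), 'joint_efforts': array([ 3.39871920e-03, -5.27601635e+01, -2.78621203e+01,  1.09486250e-04,
        1.31299387e-02,  1.79605962e-06]), 'tcp_pos': array([ 0.2261395 , -0.55502802,  0.24442751]), 'tcp_rot': array([-0.13523547, -0.69387305, -0.13656091,  0.69397599]), 'contact_force': array([-0.84940325,  0.13242771, -0.83232726]), 'torque': array([-0.04405322,  0.03116688, -0.02039929]), 'gripper_width': 0.08536115454750776}
top {'mtx': array([[532.56682756,   0.        , 324.46899456],
       [  0.        , 532.56682756, 245.55602534],
       [  0.        ,   0.        ,   1.        ]]), 'R': array([[-0.01539829, -0.99987721, -0.00290733],
       [-0.99817915,  0.01554161, -0.05828237],
       [ 0.0583204 ,  0.00200459, -0.9982959 ]]), 't': array([0.21478973, 0.51230454, 1.07436894])}
side {'mtx': array([[597.24680621,   0.  
[... 152 characters left out ...]
 -0.50788881, -0.02234934],
       [-0.2102472 ,  0.39581436, -0.8939391 ],
       [ 0.46286786, -0.76510127, -0.44763087]]), 't': array([0.5521234 , 0.05703604, 1.106032  ])}
{'mtx': array([[365.9744359 ,   0.        , 319.06095253],
       [  0.        , 365.9744359 , 232.27932276],
       [  0.        ,   0.        ,   1.        ]]), 'tool_from_camera': array([[-1.40968506e-03, -2.66605116e-01,  9.63804817e-01,
        -1.28865778e-01],
       [ 9.99999003e-01, -2.95009919e-04,  1.38101873e-03,
         2.17699342e-05],
       [-8.38546780e-05,  9.63805803e-01,  2.66605266e-01,
        -6.63280919e-02],
       [ 0.00000000e+00,  0.00000000e+00,  0.00000000e+00,
         1.00000000e+00]])}
```

View pics/top0.png

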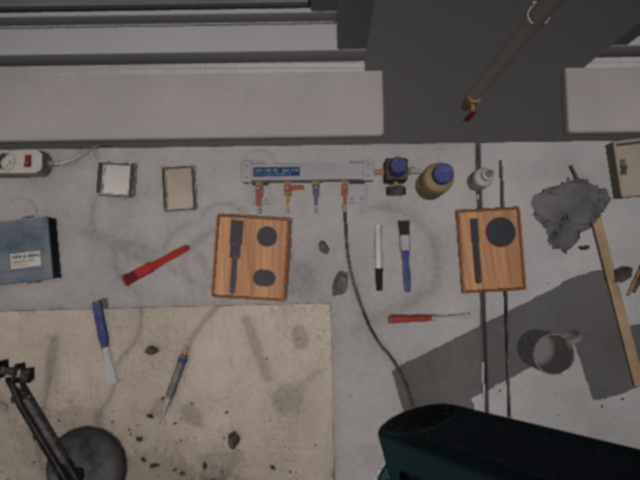

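View pics/side0.png

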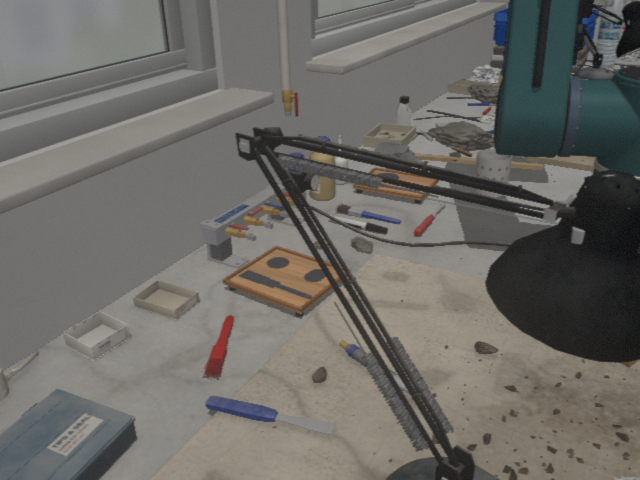

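Top view: the wide tray is left (252,257) and the narrow tray right (490,250). The tan bottle is at (436,180), the white bottle at (482,178), the marker at (379,257), the blue brush at (404,255), the stones at (340,283) and (323,247), and the chisel at (430,318). The red brush at (155,265) is a look-alike.

Candidates for each ambiguous item:
- **Stone:** (340,283) is larger than (323,247), and both are beside the trays. The others lie on the mat or in a heap.
- **Brush:** (404,255) is blue with bristles. (102,340) is a blue scraper.

I'll enlarge this region to confirm.

```bash
python3 - <<'E'
import cv2
im=cv2.imread("pics/top0.png")
cv2.imwrite("pics/cropA.png",cv2.resize(im[150:330,300:535],None,fx=3.3,fy=3.3,interpolation=cv2.INTER_CUBIC))
cv2.imwrite("pics/cropB.png",cv2.resize(im[200:310,200:305],None,fx=5,fy=5,interpolation=cv2.INTER_CUBIC))
E
```

```text
(no output)
```

View pics/cropA.png

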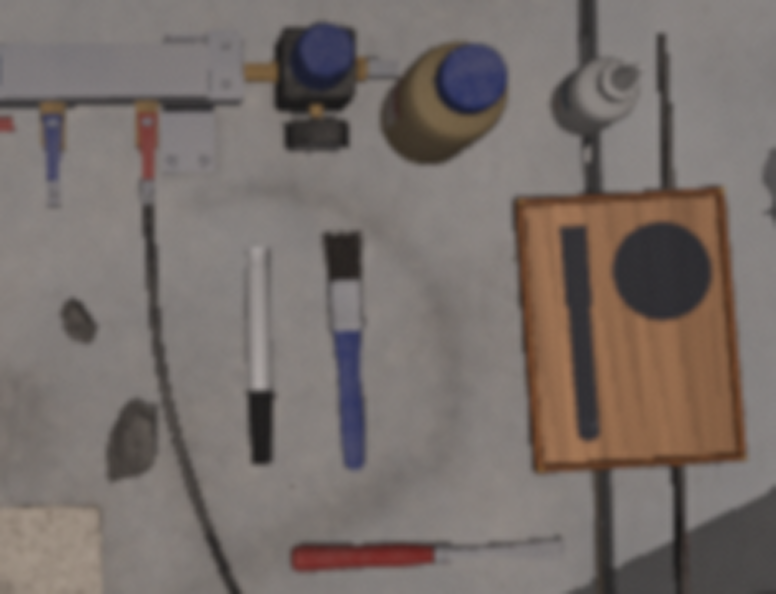

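View pics/cropB.png

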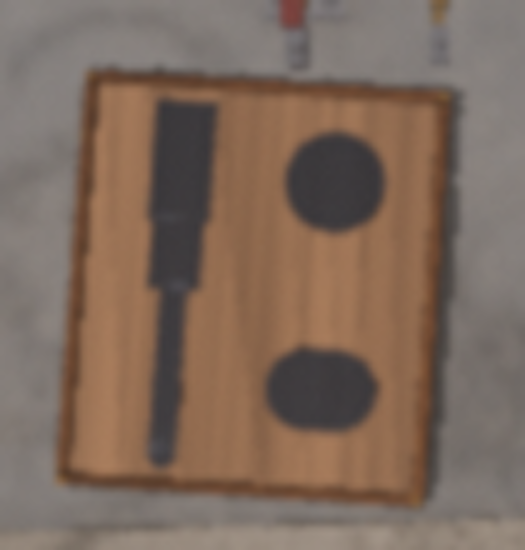

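The crop confirms the choices: the larger stone is at (340,283), and the brush has blue handle, ferrule and bristles. Next I measure everything.

```bash
cat > h.py <<'E'
import cv2,numpy as np
from scipy.spatial.transform import Rotation as Rot
from cell import r,get_image,get_calibration
def ray(n,uv,z):
    c=get_calibration(n);uv=np.atleast_2d(uv).astype(float)
    d=np.c_[uv,np.ones(len(uv))]@np.linalg.inv(c["mtx"]).T
    R,t=c["R"],c["t"]
    o=-R.T@t; w=d@R
    return o+w*((z-o[2])/w[:,2])[:,None]
def cloud(n,d):
    c=get_calibration(n);v,u=np.mgrid[0:480,0:640]
    p=np.stack([u,v,np.ones_like(u)],-1)@np.linalg.inv(c["mtx"]).T*d[...,None]
    return (p-c["t"])@c["R"]
def rot(s):
    q=s["tcp_rot"];return Rot.from_quat([q[1],q[2],q[3],q[0]])
def goto(x,y,z,ydir):
    """tool down, jaw dir in world angle ydir (rad); prints turn & shift in tool axes"""
    s=r.get_state();R0=rot(s);best=None
    for k in(0,np.pi):
        a=ydir+k;ty=np.array([np.cos(a),np.sin(a),0]);tx=np.array([0,0,-1.]);tz=np.cross(tx,ty)
        Rt=Rot.from_matrix(np.c_[tx,ty,tz]);rv=(R0.inv()*Rt).as_rotvec()
        if best is None or np.linalg.norm(rv)<np.linalg.norm(best):best=rv
    sh=R0.inv().apply(np.array([x,y,z])-s["tcp_pos"])*1000
    print("turn",best.round(3),"rows>=%.1f"%max(np.degrees(np.linalg.norm(best))/7.16,np.linalg.norm(sh)/41.7),"shift",sh.round(1),"t",round(s["clock"],2),"w",round(s["gripper_width"],4),"f",s["contact_force"].round(1),"q",s["joint_positions"].round(2))
    return R0
E
python3 - <<'E'
from h import *
im=cv2.imread("pics/top0.png");D=np.load("pics/top0.npy");P=cloud("top",D)
hsv=cv2.cvtColor(im,cv2.COLOR_BGR2HSV);V=hsv[...,2].astype(int);S=hsv[...,1].astype(int);H=hsv[...,0].astype(int)
def rep(name,mask,roi,z,n=3):
    m=np.zeros((480,640),np.uint8);a,b,c,d=roi;m[c:d,a:b]=mask[c:d,a:b]*255
    k,l,st,ce=cv2.connectedComponentsWithStats(m)
    for i in sorted(range(1,k),key=lambda i:-st[i,4])[:n]:
        if st[i,4]<25:continue
        cn=cv2.findContours((l==i).astype(np.uint8),0,1)[0][0][:,0,:]
        w=ray("top",cn,z)[:,:2]*1000
        (cx,cy),(sa,sb),ang=cv2.minAreaRect(w.astype(np.float32))
        print(name,st[i,:5],"w",(round(cx,1),round(cy,1)),"size",round(sa,1),round(sb,1),"ang",round(ang,1),"mean",ray("top",ce[i],z)[0,:2].round(4)*1000)
rep("glueOut",(V<85)&(S<90),(216,289,218,296),.017)
rep("labOut",(V<85)&(S<90),(460,522,211,290),.017)
rep("glueTray",(S>70)&(H<20),(200,300,205,305),.020,1)
rep("labTray",(S>70)&(H<20),(450,530,200,300),.020,1)
rep("stones",(V<112),(312,352,235,297),.008)
rep("brush",(S>70)&(H>100),(393,415,240,296),.008)
rep("brushall",(V<100)|((S>60)&(H>100)),(393,415,215,296),.008)
rep("markcap",(V<75),(370,388,220,296),.008)
rep("markwhite",(V>165),(370,388,220,296),.008)
rep("chisel",(S>120)&((H<8)|(H>170)),(380,440,305,330),.008)
for nm,(u0,u1,v0,v1) in dict(tan=(412,460,155,205),white=(465,500,160,195),stone=(330,350,268,297),brush=(396,413,218,293),marker=(372,386,222,292),gt=(225,280,220,295),valve=(380,412,150,200),lt=(462,520,212,288)).items():
    q=P[v0:v1,u0:u1].reshape(-1,3)*1000
    print(nm,"zpct",np.percentile(q[:,2],[1,10,50,90,99]).round())
q=P[150:210,412:505].reshape(-1,3)*1000
for nm,sel in dict(tancap=(q[:,2]>130)&(q[:,1]>-300),tansh=(q[:,2]>100)&(q[:,1]>-300), tanall=(q[:,2]>15)&(q[:,1]>-285),white=(q[:,2]>15)&(q[:,1]<-285)).items():
    a=q[sel];print(nm,len(a),a[:,0].min().round(),a[:,0].max().round(),a[:,1].min().round(),a[:,1].max().round(),a.mean(0).round())
E
```

```text
glueOut [230 220  13  73 544] w (497.0, 390.5) size 23.3 147.1 ang 86.1 mean [513.7 389.8]
glueOut [258 227  18  19 281] w (536.9, 325.1) size 34.8 37.0 ang 89.4 mean [536.9 324.9]
glueOut [254 270  21  16 268] w (452.0, 331.3) size 41.8 29.6 ang 81.0 mean [452.1 331.6]
labOut [486 218  29  29 674] w (537.7, -152.3) size 57.4 57.4 ang 89.1 mean [ 538.2 -152.6]
labOut [470 219  11  64 409] w (500.8, -100.7) size 129.2 14.7 ang 1.8 mean [ 504.  -101.3]
glueTray [ 211  214   79   88 5011] w (494.2, 357.7) size 151.2 169.7 ang 85.4 mean [491.4 357.6]
labTray [ 456  207   70   87 4297] w (502.2, -130.7) size 172.0 130.8 ang 2.5 mean [ 495.9 -130.3]
stones [332 235  20  61 507] w (475.6, 172.4) size 39.0 123.3 ang 89.0 mean [456.5 170.6]
stones [318 240  12  15 121] w (513.1, 209.9) size 29.2 20.4 ang 44.1 mean [513.  209.4]
brush [402 251   8  40 216] w (462.2, 40.7) size 80.4 12.9 ang 1.3 mean [464.4  40.5]
brushall [400 249  11  43 304] w (463.7, 39.3) size 87.2 18.2 ang 4.3 mean [462.7  40.4]
brushall [398 220  12  19 180] w (547.7, 43.3) size 22.7 37.4 ang 88.7 mean [551.4  43.2]
markcap [375 269   8  22 136] w (444.6, 97.1) size 14.4 43.0 ang 88.8 mean [446.7  97.2]
chisel [389 315  42   7 225] w (364.9, 35.5) size 11.2 84.1 ang 1.1 mean [364.8  37.7]
tan zpct [ -5.  -2.   3. 141. 145.]
white zpct [-452.   -3.    2.   81.  122.]
stone zpct [-5. -2.  4. 19. 27.]
brush zpct [-5. -2.  3. 13. 17.]
marker zpct [-5. -2.  3. 16. 19.]
gt zpct [12. 14. 16. 19. 22.]
valve zpct [ -5.  -2.  70. 124. 128.]
lt zpct [12. 14. 17. 19. 23.]
tancap 383 452.0 656.0 -31.0 205.0 [622.   6. 219.]
tansh 748 452.0 665.0 -113.0 205.0 [627.  -3. 165.]
tanall 1652 452.0 666.0 -162.0 205.0 [629. -31. 108.]Traceback (most recent call last):
  File "<stdin>", line 28, in <module>
    return umr_minimum(a, axis, None, out, keepdims, initial, where)
ValueError: zero-size array to reduction operation minimum which has no identity
```

```bash
python3 - <<'E'
from h import *
im=cv2.imread("pics/top0.png");D=np.load("pics/top0.npy");P=cloud("top",D)
for nm,(u0,u1,v0,v1),bands in (("tan",(413,462,155,205),[(20,50),(50,90),(90,115),(115,129),(130,160)]),("white",(465,500,160,195),[(20,50),(50,70),(70,80),(80,95),(95,130)]),("valve",(375,411,150,200),[(20,60),(60,140)])):
    q=P[v0:v1,u0:u1].reshape(-1,3)*1000
    for a,b in bands:
        w=q[(q[:,2]>a)&(q[:,2]<b)]
        if len(w):print(nm,a,b,len(w),"x",np.percentile(w[:,0],[2,98]).round(),"y",np.percentile(w[:,1],[2,98]).round(),w.mean(0).round())
# side view depth
s=get_image("side");Ps=cloud("side",s[1])
for nm,(u0,u1,v0,v1) in dict(tan=(305,338,130,205),white=(334,352,128,190)).items():
    print(nm,Ps[v0:v1:6,(u0+u1)//2].round(3).tolist())
    for v in range(v0+15,v1,8):
        row=Ps[v,u0-5:u1+5];print(v,row[:,:][::4].round(3).tolist())
g=cv2.cvtColor(im,cv2.COLOR_BGR2GRAY)
for nm,(u0,u1,v0,v1) in dict(stone=(326,352,266,300)).items(): 
    for row in g[v0:v1:2,u0:u1]:print(*row)
print()
for v in range(218,300,3): print(v,*g[v,370:418])
cv2.imwrite("pics/side_crop.png",cv2.resize(s[0][110:260,270:450,::-1],None,fx=4,fy=4,interpolation=2))
E
```

```text
tan 20 50 103 x [608. 651.] y [-21.  18.] [622.   6.  35.]
tan 50 90 199 x [608. 662.] y [-21.  31.] [631.  11.  71.]
tan 90 115 399 x [610. 663.] y [-36.  16.] [630.  -3. 104.]
tan 115 129 22 x [620. 647.] y [-21.   6.] [628.  -3. 123.]
tan 130 160 352 x [621. 654.] y [-29.   6.] [637. -11. 142.]
white 20 50 94 x [625. 658.] y [-114.  -90.] [637. -97.  36.]
white 50 70 212 x [626. 662.] y [-125.  -91.] [ 641. -103.   62.]
white 70 80 14 x [634. 650.] y [-111.  -98.] [ 640. -103.   75.]
white 80 95 78 x [634. 655.] y [-121.  -99.] [ 643. -107.   87.]
white 95 130 38 x [640. 650.] y [-113. -105.] [ 644. -108.  107.]
valve 20 60 45 x [611. 669.] y [47. 89.] [637.  72.  53.]
valve 60 140 870 x [610. 676.] y [ 41. 101.] [645.  71.  96.]
tan [[0.782, -0.253, 0.075], [0.643, -0.019, 0.144], [0.267, 0.613, 0.371], [0.266, 0.616, 0.366], [0.63, 0.005, 0.111], [0.625, 0.013, 0.1], [0.265, 0.618, 0.348], [0.263, 0.622, 0.343], [0.626, 0.014, 0.056], [0.625, 0.015, 0.042], [0.626, 0.015, 0.027], [0.626, 0.016, 0.013], [0.624, 0.019, -0.001]]
145 [[0.286, 0.624, 0.368], [0.283, 0.621, 0.368], [0
[... 9395 characters left out ...]
129 128 129 131 132 132 132 132 131 131 129 126 126 126 126 116 90 73 69 68 66 74 97 116 122 123 122 120 120 118
293 128 130 130 130 131 132 133 133 131 128 127 127 126 127 128 126 126 126 126 128 128 128 127 127 127 127 128 128 126 125 124 125 126 125 124 122 118 117 117 119 121 121 120 117 117 115 115 114
296 127 127 128 129 128 128 128 128 127 128 128 129 129 128 127 128 127 125 123 126 129 127 124 124 124 125 127 129 127 126 124 125 125 123 124 121 119 119 120 119 119 117 115 114 112 113 113 113
299 125 126 127 126 126 128 127 127 128 129 130 130 128 126 126 126 126 127 128 129 129 128 125 123 122 122 123 124 125 125 124 121 119 118 118 116 115 113 114 116 115 113 112 112 110 110 110 111
```

View pics/side_crop.png

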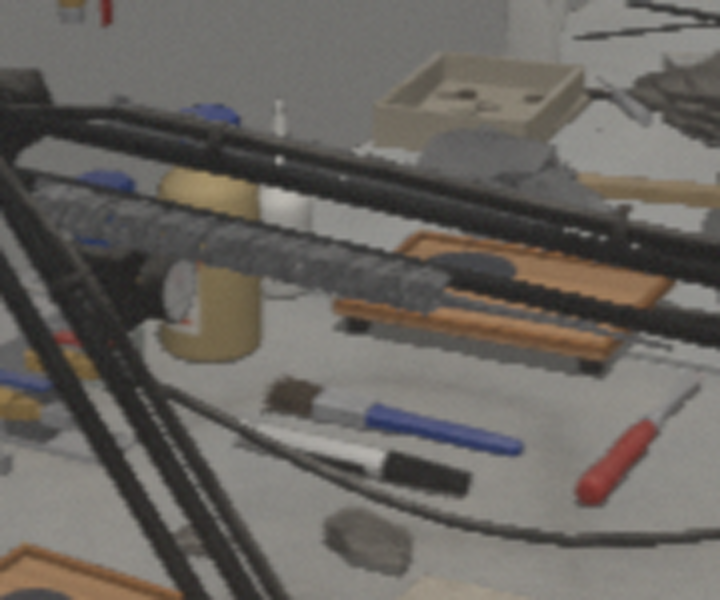

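```bash
python3 - <<'E'
from h import *
im=cv2.imread("pics/top0.png");D=np.load("pics/top0.npy");P=cloud("top",D)
for v in (90,120,130,136,140,144,150): print(v,P[v,300].round(3),P[v,470].round(3),P[v,545].round(3))
s=r.get_state();print(rot(s).as_matrix().round(2).tolist())
print("brush",ray("top",[[403.2,219.5],[407.5,291.5],[405,252]],.009).round(4).tolist())
print("marker",ray("top",[[377.6,222.5],[379.2,290.5]],.008).round(4).tolist())
g=cv2.cvtColor(im,cv2.COLOR_BGR2GRAY)
m=np.zeros_like(g);m[268:298,326:347]=(g[268:298,326:347]<97)*255
cn=max(cv2.findContours(m,0,1)[0],key=cv2.contourArea)
w=ray("top",cn[:,0],.008)[:,:2]*1000
print("stone",cv2.minAreaRect(w.astype(np.float32)),cv2.fitEllipse(w.astype(np.float32)))
# cable depth
for v in (276,282,288,294,300): print(v,(P[v,342:366,2]*1000).round().astype(int))
goto(.644,-.108,.19,np.pi/2)
E
```

```text
90 [0.751 0.242 0.268] [ 0.754 -0.036  0.245] [ 0.779 -0.192  0.168]
120 [0.701 0.242 0.27 ] [ 0.778 -0.105 -0.008] [ 0.779 -0.268 -0.018]
130 [0.685 0.242 0.27 ] [ 0.78  -0.128 -0.093] [ 0.78  -0.303 -0.104]
136 [0.676 0.243 0.267] [ 0.779 -0.142 -0.142] [ 0.78  -0.325 -0.157]
140 [ 0.78   0.262 -0.155] [ 0.779 -0.152 -0.179] [ 0.779 -0.339 -0.191]
144 [ 0.779  0.264 -0.193] [ 0.726 -0.102 -0.003] [ 0.723 -0.26  -0.003]
150 [ 0.719  0.255 -0.002] [ 0.713 -0.102 -0.004] [ 0.71  -0.259 -0.002]
[[-0.0, 0.38, -0.93], [0.0, -0.93, -0.38], [-1.0, -0.0, -0.0]]
brush [[0.5672, 0.0436, 0.009], [0.4191, 0.0384, 0.009], [0.5001, 0.0415, 0.009]]
marker [[0.562, 0.0964, 0.008], [0.422, 0.0961, 0.008]]
stone ((438.6341857910156, 178.22772216796875), (28.706161499023438, 49.15678405761719), 88.98271942138672) ((437.696533203125, 177.22654724121094), (28.247146606445312, 52.6762580871582), 74.9457778930664)
276 [21 21 17 14 16  5 -2 -3 24 24 24 23  1 -2  1 -3 -1  1 -3  1 -1  0 -2  2]
282 [18 18 18 15 19  0  0  0 -2 -2 18 24 22 -2 -1 -1 -4 -1 -2  1  2  1 -4  3]
288 [16 18 12 15  0 -4  0 -1 -3  2 -5  0 18 19 14  0  0 -2  3 -5 -1  0  1 -2]
294 [   0   -3   -1   -1    1   -1   -1   -1    0   -1    2    2   -1   11
   18   15   13    3    0 1103    3   -1   -2    4]
300 [ 0 -3 -1  1 -1  0  0  0  1 -3 -1  0  1  1 -1  8 15 15 11  1 -1 -3  0 -4]
turn [0.387 0.    0.001] rows>=14.7 shift [  55.1 -256.5 -555.6] t 0.15 w 0.0855 f [ 0.6 -0.3 -0.6] q [-1.3   0.36  1.51  0.    1.27 -0.12]
```

The side crop confirms which items are which and shows the cable passing right beside the big stone. In depth the cable is about 20 mm high, so I'll check it before taking the stone. I start with the white bottle.

```bash
python3 -m inch '[[[0.387,0,0,55,-257,-556,70],[0.387,0,0,55,-257,-556,70],[0.387,0,0,55,-257,-556,70],[0.387,0,0,55,-257,-556,70],[0.387,0,0,55,-257,-556,70],[0.387,0,0,55,-257,-556,70],[0.387,0,0,55,-257,-556,70],[0.387,0,0,55,-257,-556,70],[0.387,0,0,55,-257,-556,70],[0.387,0,0,55,-257,-556,70],[0.387,0,0,55,-257,-556,70],[0.387,0,0,55,-257,-556,70],[0.387,0,0,55,-257,-556,70],[0.387,0,0,55,-257,-556,70],[0.387,0,0,55,-257,-556,70],[0.387,0,0,55,-257,-556,70],[0.387,0,0,55,-257,-556,70],[0.387,0,0,55,-257,-556,70],[0.387,0,0,55,-257,-556,70],[0.387,0,0,55,-257,-556,70]]]'
python3 - <<'E'
from h import *
goto(.644,-.108,.067,np.pi/2);s=r.get_state();print(s["tcp_pos"])
im,d=get_image("wrist");cv2.imwrite("pics/w1.png",im[:,:,::-1])
c=get_calibration("wrist");T=c["tool_from_camera"];v,u=np.mgrid[0:480,0:640]
p=np.stack([u,v,np.ones_like(u)],-1)@np.linalg.inv(c["mtx"]).T*d[...,None]
w=rot(s).apply((p@T[:3,:3].T+T[:3,3]).reshape(-1,3))+s["tcp_pos"]
w*=1000
for n,c0 in (("white",(644,-108)),("tan",(638,-12))):
  for lo,hi in((10,40),(40,72),(100,122)):
    q=w[(np.hypot(w[:,0]-c0[0],w[:,1]-c0[1])<42)&(w[:,2]>lo)&(w[:,2]<hi)]
    if len(q)>20:print(n,lo,len(q),np.percentile(q[:,0],[2,98]).round(),np.percentile(q[:,1],[2,98]).round())
E
```

```text
clock: 1.82
tcp_pos: [0.6432, -0.1086, 0.1902]
tcp_rot: [0.001, -0.707, 0.0, 0.707]
contact_force: [-0.7, 0.1, -0.0]
gripper_width: 0.0617
turn [-0.002  0.001  0.001] rows>=3.0 shift [123.2  -0.4  -0.9] t 1.82 w 0.0617 f [-0.7  0.1 -0. ] q [-0.27  0.48  1.45  0.    1.21  1.3 ]
[ 0.64322511 -0.10857698  0.19020764]
white 10 221 [653. 665.] [-127.  -93.]
white 40 1466 [632. 664.] [-127.  -92.]
white 100 237 [644. 650.] [-114. -105.]
tan 10 685 [625. 668.] [-42.  -8.]
tan 40 1247 [625. 668.] [-42.  24.]
tan 100 3255 [615. 664.] [-39.   7.]
```

View pics/w1.png

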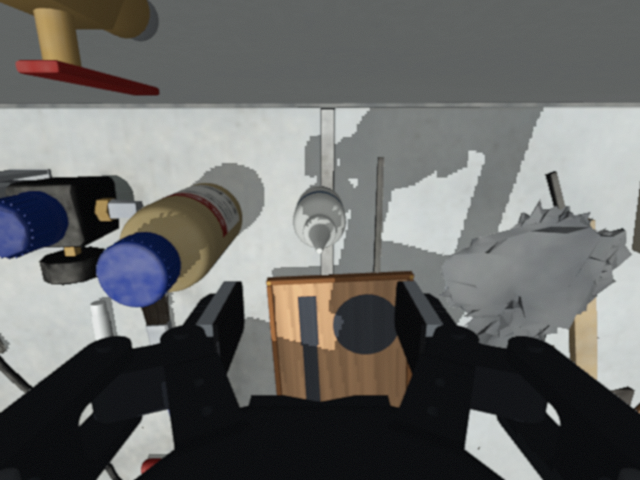

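The wrist view shows the bottle at (318,218), centred between the jaws, with the tan bottle at (170,245) clear of the left finger. I descend and grip.

```bash
python3 -m inch '[[[0,0,0,40,0,-2,70],[0,0,0,80,0,-2,70],[0,0,0,110,0,-2,70],[0,0,0,122,0,-2,70],[0,0,0,122,0,-2,70],[0,0,0,122,0,-2,255],[0,0,0,122,0,-2,255],[0,0,0,122,0,-2,255],[0,0,0,122,0,-2,255],[0,0,0,122,0,-2,255],[0,0,0,122,0,-2,255],[0,0,0,122,0,-2,255],[0,0,0,112,0,-2,255],[0,0,0,90,0,-2,255],[0,0,0,70,0,-2,255]]]'
python3 - <<'E'
from h import *
goto(.53,-.05,.21,np.pi/2)
E
```

```text
clock: 3.12
tcp_pos: [0.6446, -0.1082, 0.1212]
tcp_rot: [0.001, -0.706, 0.0, 0.708]
contact_force: [0.9, -0.2, -1.3]
gripper_width: 0.0382
turn [-0.002  0.002  0.002] rows>=3.7 shift [-88.5 -58.1 114.9] t 3.12 w 0.0382 f [ 0.9 -0.2 -1.3] q [-0.27  0.56  1.51  0.    1.08  1.3 ]
```

```bash
python3 -m inch '[[[0,0,0,-30,-10,30,255],[0,0,0,-60,-30,60,255],[0,0,0,-70,-60,90,255],[0,0,0,-70,-95,105,255],[0,0,0,-70,-135,107,255],[0,0,0,-70,-175,107,255],[0,0,0,-70,-215,107,255],[0,0,0,-70,-255,107,255],[0,0,0,-70,-295,107,255],[0,0,0,-70,-335,107,255],[0,0,0,-70,-375,107,255],[0,0,0,-70,-410,107,255],[0,0,0,-70,-433,107,255],[0,0,0,-70,-433,107,255],[0,0,0,-70,-433,107,255]]]'
python3 - <<'E'
from h import *
goto(.5369,.3246,.086,np.pi/2)
im,d=get_image("wrist");cv2.imwrite("pics/w2.png",im[:,:,::-1])
E
```

```text
clock: 4.37
tcp_pos: [0.5381, 0.3262, 0.1927]
tcp_rot: [0.0, -0.707, -0.001, 0.708]
contact_force: [0.0, -0.8, -0.7]
gripper_width: 0.0381
turn [0.001 0.002 0.002] rows>=2.6 shift [106.7   1.8   1.1] t 4.37 w 0.0381 f [ 0.  -0.8 -0.7] q [0.43 0.45 1.5  0.   1.19 2.  ]
```

View pics/w2.png

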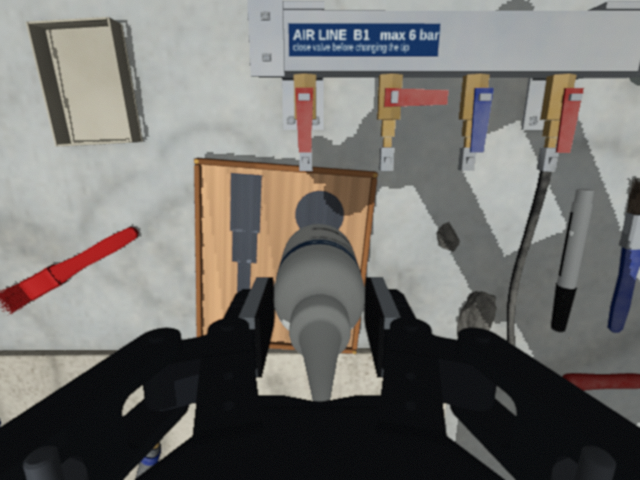

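The bottle is held upright at (318,290), with the round outline just behind it at (318,208). I lower it.

```bash
python3 -m inch '[[[0,0,0,35,2,1,255],[0,0,0,70,2,1,255],[0,0,0,90,2,1,255],[0,0,0,98,2,1,255],[0,0,0,103,2,1,255],[0,0,0,105,2,1,255],[0,0,0,105,2,1,255]]]'
python3 - <<'E'
from h import *
goto(.5369,.3246,.086,np.pi/2)
E
```

```text
clock: 5.0
tcp_pos: [0.5378, 0.3228, 0.0886]
tcp_rot: [0.001, -0.707, -0.0, 0.707]
contact_force: [0.1, 0.1, -1.1]
gripper_width: 0.0377
turn [-0.001  0.001  0.002] rows>=0.1 shift [ 2.6 -1.8  0.9] t 5.0 w 0.0377 f [ 0.1  0.1 -1.1] q [0.43 0.56 1.6  0.   0.98 2.  ]
```

```bash
python3 -m inch '[[[0,0,0,1,-2,1,255],[0,0,0,2,-2,1,255],[0,0,0,3,-2,1,255],[0,0,0,3,-2,1,255]]]'
python3 - <<'E'
from h import *
goto(.5369,.3246,.086,np.pi/2)
E
```

```text
clock: 5.33
tcp_pos: [0.5381, 0.3256, 0.0877]
tcp_rot: [-0.001, 0.708, 0.001, -0.706]
contact_force: [-0.8, 0.5, 8.4]
gripper_width: 0.038
turn [-0.001 -0.003  0.003] rows>=0.1 shift [1.7 1.  1.2] t 5.33 w 0.038 f [-0.8  0.5  8.4] q [0.43 0.57 1.6  0.   0.97 2.  ]
```

Contact with the tray floor reads 8 N. I release, lift, and move over to the brush.

```bash
python3 -m inch '[[[0,0,0,2,0,1,80],[0,0,0,2,0,1,80],[0,0,0,1,0,1,80],[0,0,0,0,0,1,80],[0,0,0,-10,0,1,80],[0,0,0,-40,0,1,80],[0,0,0,-80,0,1,80],[0,0,0,-110,0,1,80],[0,0,0,-110,35,15,120],[0,0,0,-110,75,35,120],[0,0,0,-110,115,45,120],[0,0,0,-110,155,45,120],[0,0,0,-100,195,45,120],[0,0,0,-90,235,45,120],[0,0,0,-70,270,45,120],[0,0,0,-50,285,45,120],[0,0,0,-30,285,45,120],[0,0,0,-10,285,45,120],[0,0,0,-10,285,45,120]]]'
python3 - <<'E'
from h import *
goto(.493,.041,.02,np.radians(92))
s=r.get_state()
im,d=get_image("wrist");cv2.imwrite("pics/w3.png",im[:,:,::-1])
im,d=get_image("top");cv2.imwrite("pics/t3.png",im[:,:,::-1])
E
```

```text
clock: 6.92
tcp_pos: [0.4907, 0.04, 0.0945]
tcp_rot: [0.002, -0.706, -0.0, 0.708]
contact_force: [-0.4, -0.3, 0.5]
gripper_width: 0.045
turn [-0.037  0.003  0.003] rows>=1.8 shift [74.5 -0.7 -2.5] t 6.92 w 0.045 f [-0.4 -0.3  0.5] q [-0.06  0.41  1.9   0.    0.84  1.51]
```

View pics/w3.png

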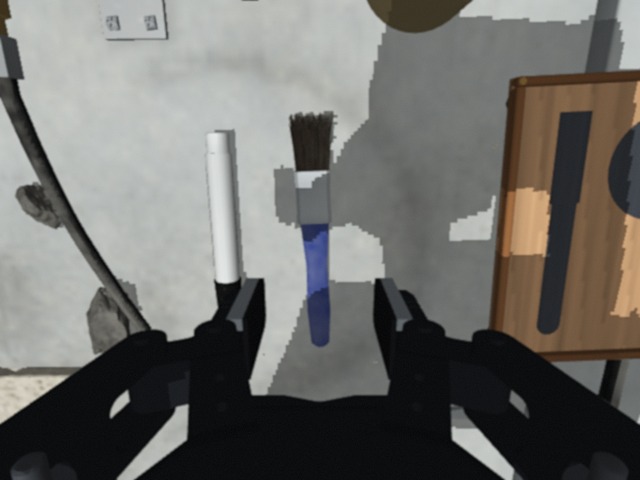

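View pics/t3.png

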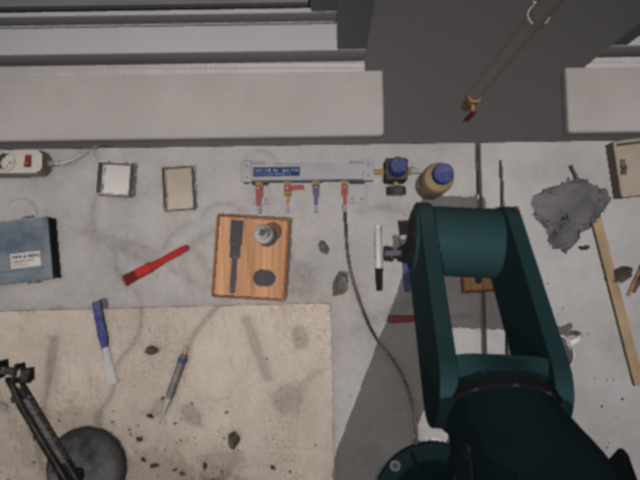

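The bottle stands on its circle (265,232), and the brush is centred between the jaws at (317,230). I refine its midpoint from this view.

```bash
cat >> h.py <<'E'
def wray(uv,z,s=None):
    s=s or r.get_state();c=get_calibration("wrist");T=c["tool_from_camera"];uv=np.atleast_2d(uv).astype(float)
    d=np.c_[uv,np.ones(len(uv))]@np.linalg.inv(c["mtx"]).T
    R=rot(s);o=R.apply(T[:3,3])+s["tcp_pos"];w=R.apply(d@T[:3,:3].T)
    return o+w*((z-o[2])/w[:,2])[:,None]
E
python3 - <<'E'
from h import *
print(wray([[311,113],[319.5,345],[226,133],[230,300],[312,170],[314,222]],.012).round(4).tolist())
E
```

```text
[[0.5689, 0.0445, 0.012], [0.4227, 0.0399, 0.012], [0.5582, 0.0926, 0.012], [0.4552, 0.097, 0.012], [0.5375, 0.0442, 0.012], [0.5065, 0.0431, 0.012]]
```

```bash
python3 -m inch '[[[-0.037,0,0,30,-2,-4,120],[-0.037,0,0,55,-2,-4,120],[-0.037,0,0,68,-2,-4,120],[-0.037,0,0,74,-2,-4,120],[-0.037,0,0,76,-2,-4,120],[-0.037,0,0,76,-2,-4,120]]]'
python3 - <<'E'
from h import *
goto(.4945,.042,.018,np.radians(92))
im,d=get_image("side");cv2.imwrite("pics/s4.png",cv2.resize(im[140:290,270:450,::-1],None,fx=4,fy=4))
E
```

```text
clock: 7.52
tcp_pos: [0.4975, 0.043, 0.0218]
tcp_rot: [0.012, 0.708, 0.014, -0.706]
contact_force: [-0.4, -0.0, -0.3]
gripper_width: 0.045
turn [ 0.002 -0.003  0.003] rows>=0.1 shift [3.8 0.9 3. ] t 7.52 w 0.045 f [-0.4 -0.  -0.3] q [-0.05  0.54  1.94  0.01  0.66  1.48]
```

View pics/s4.png

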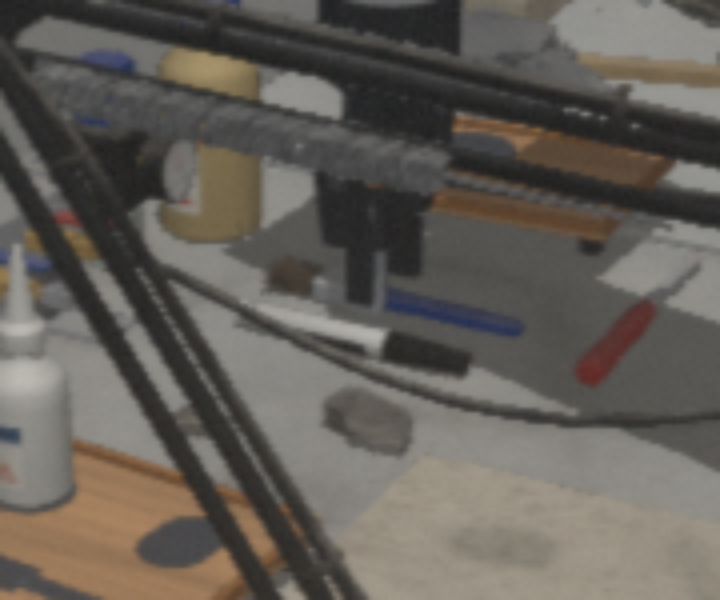

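The jaws straddle the brush and clear the marker. I go down the last few mm and close.

```bash
python3 -m inch '[[[0,0,0,2,1,2,120],[0,0,0,4,1,3,120],[0,0,0,4,1,3,255],[0,0,0,4,1,3,255],[0,0,0,4,1,3,255],[0,0,0,4,1,3,255],[0,0,0,4,1,3,255],[0,0,0,4,1,3,255],[0,0,0,4,1,3,255]]]'
python3 - <<'E'
from h import *
goto(.4945,.042,.018,np.radians(92))
E
```

```text
clock: 8.32
tcp_pos: [0.4948, 0.0418, 0.0186]
tcp_rot: [0.012, 0.708, 0.014, -0.706]
contact_force: [-1.3, -0.3, 6.1]
gripper_width: 0.0155
turn [ 0.002 -0.004  0.003] rows>=0.0 shift [ 0.6 -0.2  0.3] t 8.32 w 0.0155 f [-1.3 -0.3  6.1] q [-0.06  0.54  1.94  0.01  0.65  1.47]
```

```bash
python3 -m inch '[[[0,0,0,-20,0,0,255],[0,0,0,-55,0,0,255],[0,0,0,-95,0,0,255],[0,0,0,-135,0,0,255],[0,0,0,-170,0,0,255],[0.03,0,0,-185,-30,0,255],[0.05,0,0,-185,-70,-1,255],[0.08,0,0,-185,-110,-1,255],[0.1,0,0,-185,-150,-2,255],[0.1,0,0,-185,-190,-2,255],[0.1,0,0,-185,-230,-2,255],[0.1,0,0,-185,-270,-2,255],[0.1,0,0,-185,-310,-2,255],[0.1,0,0,-185,-340,-2,255],[0.1,0,0,-185,-349,-2,255],[0.1,0,0,-185,-349,-2,255],[0.1,0,0,-185,-349,-2,255]]]'
python3 - <<'E'
from h import *
goto(.4966,.3906,.037,np.radians(86))
im,d=get_image("wrist");cv2.imwrite("pics/w5.png",im[:,:,::-1])
E
```

```text
clock: 9.73
tcp_pos: [0.483, 0.3896, 0.2042]
tcp_rot: [-0.023, 0.708, -0.021, -0.706]
contact_force: [0.1, -0.3, 0.5]
gripper_width: 0.0154
turn [ 0.007 -0.003  0.002] rows>=4.0 shift [167.2  -1.6 -13.1] t 9.73 w 0.0154 f [ 0.1 -0.3  0.5] q [ 0.57  0.42  1.51 -0.    1.2   2.2 ]
```

View pics/w5.png

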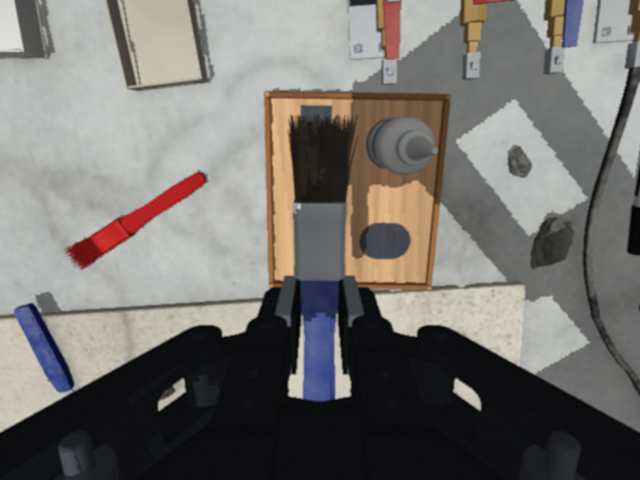

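```bash
python3 - <<'E'
from h import *
s=r.get_state();im,d=get_image("wrist")
c=get_calibration("wrist");T=c["tool_from_camera"]
for u,v in((323,130),(322,170),(320,215),(319,240),(319,270),(319,300),(319,340),(319,380),(319,397)):
    dd=np.median(d[v-2:v+3,u-2:u+3]);p=np.linalg.inv(c["mtx"])@[u,v,1]*dd
    q=T[:3,:3]@p+T[:3,3];print(u,v,(q*1000).round(1))
print(((wray([[323,118]],s["tcp_pos"][2]-.005,s)-s["tcp_pos"])*1000).round(1))
E
```

```text
323 130 [  6.7   2.1 -66.9]
322 170 [  5.5   1.8 -52.9]
320 215 [  4.7   1.  -36.3]
319 240 [  4.7   0.7 -26.5]
319 270 [  5.1   0.7 -14.2]
319 300 [ 7.3  0.7 -0.3]
319 340 [ 8.5  0.7 18.8]
319 380 [ 9.1  0.7 39.1]
319 397 [ 9.6  0.7 48.3]
[[70.7 -6.6 -5. ]]
```

The brush is level in the grip, and the tip position puts its centre about 3 mm behind the TCP. I allow for that and lower.

```bash
python3 -m inch '[[[0.007,0,0,30,-2,-17,255],[0.007,0,0,70,-2,-17,255],[0.007,0,0,105,-2,-17,255],[0.007,0,0,135,-2,-17,255],[0.007,0,0,150,-2,-17,255],[0.007,0,0,158,-2,-17,255],[0.007,0,0,162,-2,-17,255],[0.007,0,0,164,-2,-17,255],[0.007,0,0,164,-2,-17,255]]]'
python3 - <<'E'
from h import *
goto(.5,.391,.036,np.radians(86))
E
```

```text
clock: 10.58
tcp_pos: [0.5017, 0.3895, 0.0413]
tcp_rot: [-0.026, 0.708, -0.025, -0.705]
contact_force: [0.2, 0.4, 0.7]
gripper_width: 0.0153
turn [-0.002 -0.004  0.003] rows>=0.1 shift [ 5.3 -1.4  1.8] t 10.58 w 0.0153 f [0.2 0.4 0.7] q [ 0.55  0.63  1.61 -0.    0.89  2.19]
```

```bash
python3 -m inch '[[[0,0,0,1,-1,1,255],[0,0,0,3,-2,2,255],[0,0,0,4,-2,2,255],[0,0,0,5,-2,2,255],[0,0,0,5,-2,2,255]]]'
python3 - <<'E'
from h import *
goto(.5,.391,.036,np.radians(86))
E
```

```text
clock: 11.0
tcp_pos: [0.4998, 0.3917, 0.0365]
tcp_rot: [-0.026, 0.708, -0.024, -0.705]
contact_force: [-0.6, -0.6, -0.7]
gripper_width: 0.0155
turn [-0.002 -0.004  0.003] rows>=0.0 shift [ 0.5  0.7 -0.3] t 11.0 w 0.0155 f [-0.6 -0.6 -0.7] q [ 0.56  0.64  1.62 -0.    0.88  2.2 ]
```

```bash
python3 -m inch '[[[0,0,0,1,0,0,255],[0,0,0,1,0,0,150],[0,0,0,1,0,0,150],[0,0,0,1,0,0,150],[0,0,0,-5,0,0,150],[0,0,0,-35,0,0,150],[0,0,0,-75,0,0,150],[0,0,0,-115,0,0,150],[0,0,0,-150,20,30,120],[0,0,0,-165,60,60,120],[0,0,0,-165,100,80,120],[0,0,0,-165,140,80,120],[0,0,0,-165,180,80,120],[0,0,0,-165,205,80,120],[0,0,0,-165,205,80,120],[0,0,0,-165,205,80,120]]]'
python3 - <<'E'
from h import *
print(r.get_state()["tcp_pos"])
im,d=get_image("wrist");cv2.imwrite("pics/w6.png",im[:,:,::-1]);np.save("pics/w6.npy",d)
im,d=get_image("top");cv2.imwrite("pics/t6.png",cv2.resize(im[190:310,190:420,::-1],None,fx=3.4,fy=3.4))
E
```

```text
clock: 12.33
tcp_pos: [0.4043, 0.1909, 0.2012]
tcp_rot: [-0.028, 0.708, -0.026, -0.705]
contact_force: [-0.5, 0.9, 0.8]
gripper_width: 0.0449
[0.40429216 0.19087631 0.201196  ]
```

View pics/w6.png

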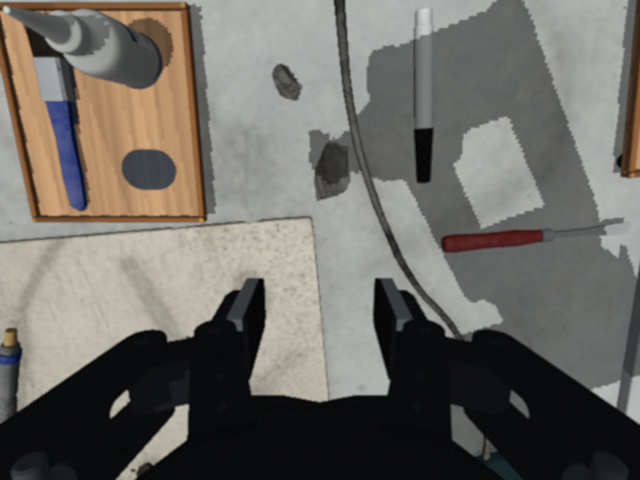

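View pics/t6.png

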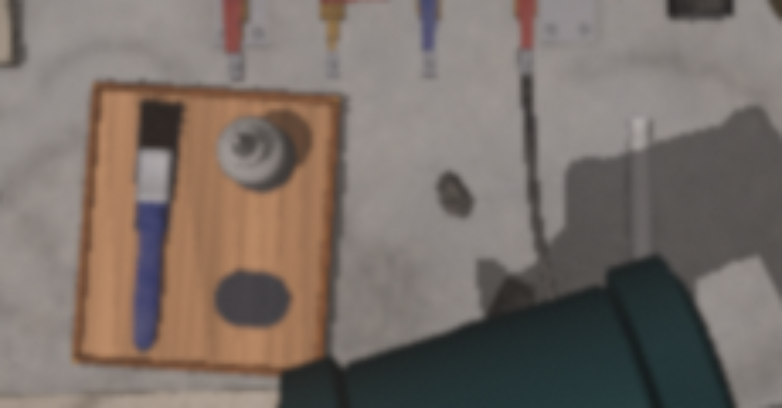

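The brush lies on its outline. The stone is at (332,170) with the cable just right of it at (355,150). I measure both in the wrist depth.

```bash
python3 - <<'E'
from h import *
s=r.get_state();d=np.load("pics/w6.npy");im=cv2.imread("pics/w6.png")
c=get_calibration("wrist");T=c["tool_from_camera"];v,u=np.mgrid[0:480,0:640]
p=np.stack([u,v,np.ones_like(u)],-1)@np.linalg.inv(c["mtx"]).T*d[...,None]
w=(rot(s).apply((p@T[:3,:3].T+T[:3,3]).reshape(-1,3))+s["tcp_pos"]).reshape(480,640,3)*1000
m=((w[...,2]>5)&(w[...,2]<40)).astype(np.uint8);m[:,:300]=0;m[:,400:]=0;m[:120]=0;m[240:]=0
k,l,st,ce=cv2.connectedComponentsWithStats(m)
for i in range(1,k):
    if st[i,4]<30:continue
    q=w[l==i];print(st[i],q.min(0).round(),q.max(0).round())
    (a,b,ang)=cv2.minAreaRect(q[:,:2].astype(np.float32));print("rect",a,b,ang)
    h=q[q[:,2]>q[:,2].max()-8];print(cv2.fitEllipse(cv2.convexHull(q[:,:2].astype(np.float32))),len(q))
print(np.median(w[180:230,300:312,2]),"bench")
for x in range(400,500,10):
    row=w[(abs(w[...,0]-x)<1.5)&(w[...,2]>6)&(w[...,2]<40)&(w[...,1]<200)&(w[...,1]>120)]
    if len(row):
        y=np.sort(row[:,1]);g=np.split(y,np.where(np.diff(y)>3)[0]+1);print(x,[(round(a[0]),round(a[-1]),round(row[(row[:,1]>=a[0])&(row[:,1]<=a[-1]),2].max())) for a in g])
cv2.imwrite("pics/w6c.png",cv2.resize(im[120:220,280:400],None,fx=6,fy=6,interpolation=2))
E
```

```text
[ 348  120   47  120 1055] [372. 126.   5.] [479. 165.  37.]
rect (425.49310302734375, 146.44544982910156) (113.45278930664062, 9.282801628112793) 17.031599044799805
((427.2273864746094, 145.59690856933594), (12.217317581176758, 127.57416534423828), 107.0157241821289) 1055
[ 315  142   34   59 1592] [414. 165.   6.] [463. 195.  23.]
rect (438.0124816894531, 179.6815948486328) (28.534013748168945, 50.288211822509766) 85.64039611816406
((437.2322082519531, 179.39291381835938), (30.162939071655273, 54.82289123535156), 74.77241516113281) 1592
[300 217  15  23 318] [379. 199.   6.] [399. 212.  14.]
rect (389.1732177734375, 204.92471313476562) (12.688294410705566, 19.912466049194336) 85.92196655273438
((387.3753662109375, 205.53778076171875), (14.305410385131836, 28.780654907226562), 90.29724884033203) 318
0.6000019380029559 bench
400 [(136, 143, 12)]
410 [(139, 147, 14)]
420 [(142, 149, 17), (169, 195, 15)]
430 [(145, 153, 20), (166, 195, 19)]
440 [(149, 156, 23), (166, 194, 22)]
450 [(152, 158, 28), (166, 190, 22)]
460 [(154, 161, 30), (167, 184, 19)]
470 [(156, 163, 34)]
480 [(158, 165, 38)]
490 [(160, 166, 40)]
```

View pics/w6c.png

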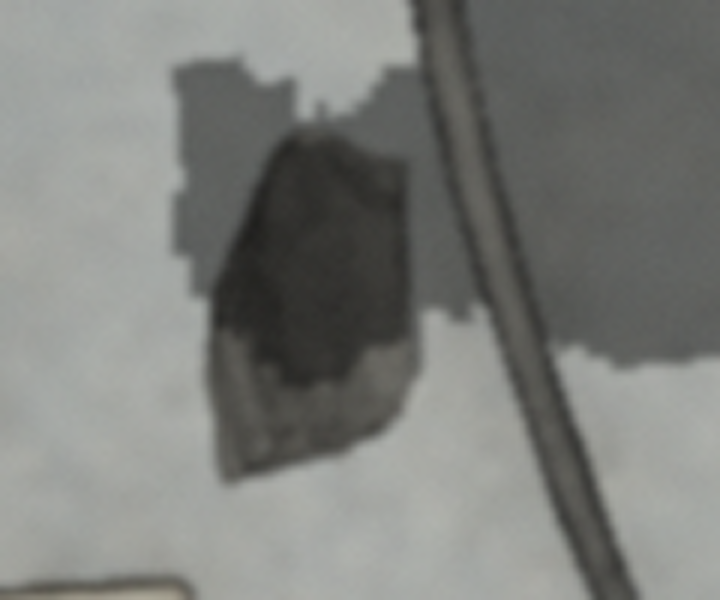

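The cable passes 10 mm from the stone's side at z 16–23 mm, so the short-axis grip would put a finger into it. Gripping the stone end to end (about 50 mm, jaws along world x, hand centred at y=0.183) clears both cable and mat. This also lets the camera face away from the bottle when placing.

```bash
cat >> h.py <<'E'
def go1(x,y,z,deg):
    "exact tool-y direction in deg"
    s=r.get_state();R0=rot(s);a=np.radians(deg);ty=np.array([np.cos(a),np.sin(a),0]);tx=np.array([0,0,-1.])
    rv=(R0.inv()*Rot.from_matrix(np.c_[tx,ty,np.cross(tx,ty)])).as_rotvec()
    sh=R0.inv().apply(np.array([x,y,z])-s["tcp_pos"])*1000
    print("turn",rv.round(3),"deg",np.degrees(np.linalg.norm(rv)).round(1),"shift",sh.round(1),"tcp",s["tcp_pos"].round(4),"t",round(s["clock"],2),"w",round(s["gripper_width"],4),"f",s["contact_force"].round(1),"q",s["joint_positions"].round(2))
E
python3 -c "
from h import *
go1(.4385,.183,.10,0)"
```

```text
turn [-1.643e+00 -7.000e-03 -1.000e-03] deg 94.2 shift [101.3   7.9 -33.4] tcp [0.4052 0.193  0.2011] t 12.43 w 0.0454 f [-0.4 -0.3 -0.2] q [0.29 0.19 1.88 0.   1.06 1.93]
```

```bash
python3 -m inch '[[[-0.12,0,0,10,8,-33,57],[-0.24,0,0,20,8,-33,57],[-0.36,0,0,30,8,-33,57],[-0.48,0,0,40,8,-33,57],[-0.6,0,0,50,8,-33,57],[-0.72,0,0,60,8,-33,57],[-0.84,0,0,70,8,-33,57],[-0.96,0,0,80,8,-33,57],[-1.08,0,0,90,8,-33,57],[-1.2,0,0,101,8,-33,57],[-1.32,0,0,101,8,-33,57],[-1.44,0,0,101,8,-33,57],[-1.56,0,0,101,8,-33,57],[-1.643,-0.007,0,101,8,-33,57],[-1.643,-0.007,0,101,8,-33,57],[-1.643,-0.007,0,101,8,-33,57]]]'
python3 - <<'E'
from h import *
go1(.4385,.183,.012,0)
s=r.get_state()
im,d=get_image("wrist");cv2.imwrite("pics/w7.png",im[:,:,::-1])
c=get_calibration("wrist");T=c["tool_from_camera"];v,u=np.mgrid[0:480,0:640]
p=np.stack([u,v,np.ones_like(u)],-1)@np.linalg.inv(c["mtx"]).T*d[...,None]
w=(rot(s).apply((p@T[:3,:3].T+T[:3,3]).reshape(-1,3))+s["tcp_pos"])*1000
q=w[(w[:,0]>405)&(w[:,0]<475)&(w[:,1]>163)&(w[:,1]<199)&(w[:,2]>5)&(w[:,2]<30)]
print(q.min(0).round(),q.max(0).round(),len(q))
E
```

```text
clock: 13.77
tcp_pos: [0.4386, 0.1843, 0.1001]
tcp_rot: [0.5, 0.501, 0.499, -0.5]
contact_force: [0.4, -1.1, -0.6]
gripper_width: 0.0665
turn [-0.001  0.    -0.002] deg 0.1 shift [88.1 -0.3  1.2] tcp [0.4386 0.1843 0.1001] t 13.77 w 0.0665 f [ 0.4 -1.1 -0.6] q [ 0.25  0.38  1.93 -0.    0.83  0.25]
[413. 163.   5.] [463. 194.  23.] 3106
```

View pics/w7.png

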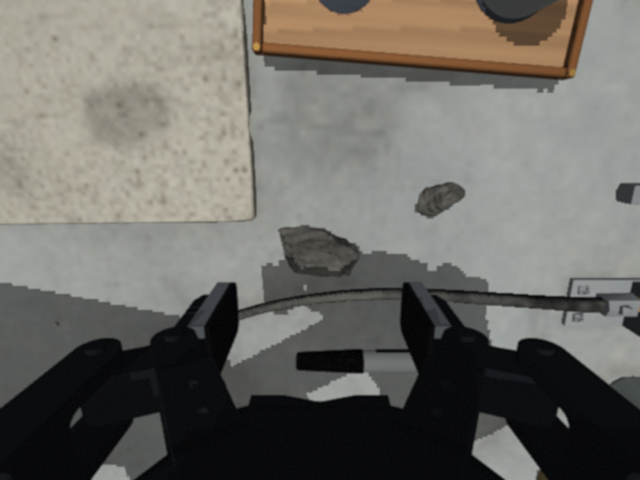

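The stone is at (318,250) between the jaws. The small stone (440,198) and the mat corner (252,218) are clear, and the cable passes on the near side. I descend, then check.

```bash
python3 -m inch '[[[0,0,0,35,0,1,57],[0,0,0,60,0,1,57],[0,0,0,72,0,1,57],[0,0,0,80,0,1,57],[0,0,0,84,0,1,57],[0,0,0,85,0,1,57],[0,0,0,86,0,1,57]]]'
python3 - <<'E'
from h import *
go1(.4385,.183,.012,0)
im,d=get_image("side");cv2.imwrite("pics/s7.png",cv2.resize(im[150:300,270:450,::-1],None,fx=4,fy=4))
E
```

```text
clock: 14.4
tcp_pos: [0.4391, 0.1832, 0.0146]
tcp_rot: [0.5, 0.501, 0.499, -0.5]
contact_force: [-0.3, -0.6, -0.2]
gripper_width: 0.0666
turn [-0.002  0.    -0.002] deg 0.2 shift [ 2.6 -0.6  0.2] tcp [0.4391 0.1832 0.0146] t 14.4 w 0.0666 f [-0.3 -0.6 -0.2] q [ 0.25  0.54  1.99 -0.    0.61  0.25]
```

View pics/s7.png

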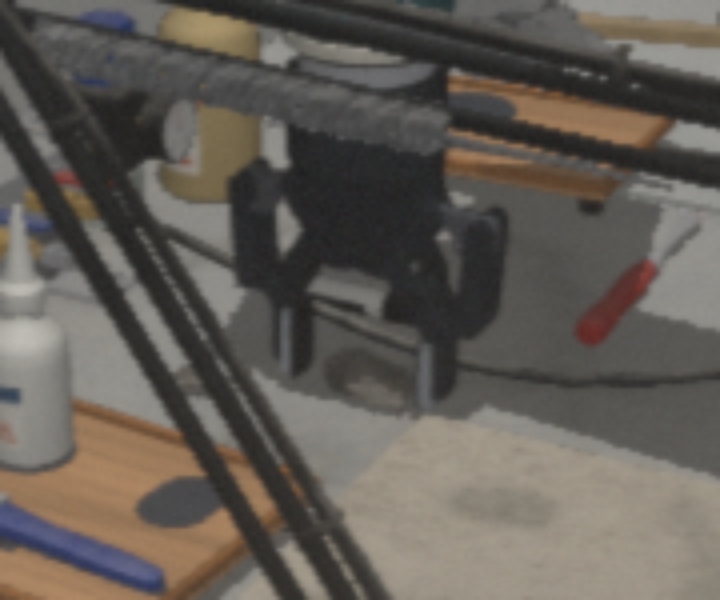

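Both fingers are around the stone, no contact, tips near the bench. I close.

```bash
python3 -m inch '[[[0,0,0,1,0,0,80],[0,0,0,2,0,0,100],[0,0,0,2,0,0,120],[0,0,0,2,0,0,255],[0,0,0,2,0,0,255],[0,0,0,2,0,0,255],[0,0,0,2,0,0,255],[0,0,0,2,0,0,255]]]'
python3 - <<'E'
from h import *
go1(.4385,.183,.1,0)
im,d=get_image("side");cv2.imwrite("pics/s8.png",cv2.resize(im[150:300,270:450,::-1],None,fx=4,fy=4))
im,d=get_image("wrist");cv2.imwrite("pics/w8.png",im[:,:,::-1])
E
```

```text
clock: 15.12
tcp_pos: [0.44, 0.1835, 0.0138]
tcp_rot: [0.5, 0.502, 0.498, -0.499]
contact_force: [-1.9, 0.1, 11.0]
gripper_width: 0.0459
turn [-0.002 -0.001 -0.005] deg 0.3 shift [-86.2  -1.1   0.5] tcp [0.44   0.1835 0.0138] t 15.12 w 0.0459 f [-1.9  0.1 11. ] q [ 0.25  0.54  1.99 -0.    0.61  0.25]
```

View pics/w8.png

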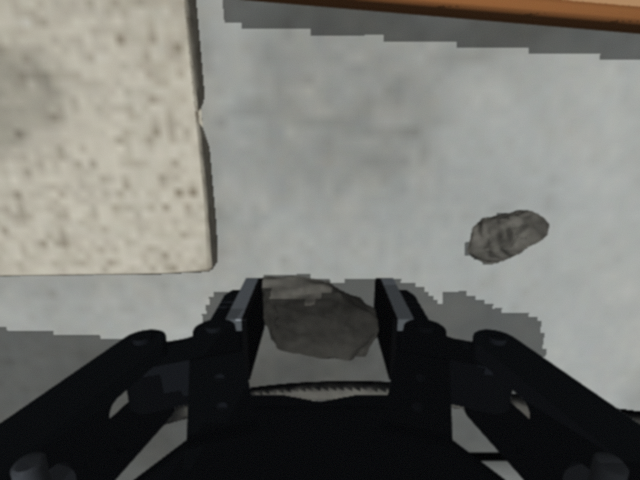

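The stone (320,318) is squarely between the pads, width 46 mm. I lift gently and check.

```bash
python3 -m inch '[[[0,0,0,-5,0,0,255],[0,0,0,-15,0,0,255],[0,0,0,-30,0,0,255],[0,0,0,-50,0,0,255],[0,0,0,-75,0,0,255],[0,0,0,-95,0,0,255],[0,0,0,-95,0,0,255]]]'
python3 - <<'E'
from h import *
go1(.45,.33,.12,101)
s=r.get_state()
im,d=get_image("wrist");cv2.imwrite("pics/w9.png",im[:,:,::-1]);np.save("pics/w9.npy",d)
c=get_calibration("wrist");T=c["tool_from_camera"];v,u=np.mgrid[0:480,0:640]
p=np.stack([u,v,np.ones_like(u)],-1)@np.linalg.inv(c["mtx"]).T*d[...,None]
q=(p@T[:3,:3].T+T[:3,3])*1000
m=((q[...,0]>-15)&(q[...,0]<22)&(abs(q[...,1])<22.5)&(abs(q[...,2])<35))
Q=q[m];print(len(Q),Q.min(0).round(),Q.max(0).round(),cv2.minAreaRect(Q[:,1:].astype(np.float32)),cv2.fitEllipse(cv2.convexHull(Q[:,1:].astype(np.float32))))
E
```

```text
clock: 15.8
tcp_pos: [0.442, 0.1842, 0.1129]
tcp_rot: [0.502, 0.504, 0.497, -0.497]
contact_force: [0.2, 0.3, -1.0]
gripper_width: 0.0456
turn [-1.765  0.008 -0.01 ] deg 101.1 shift [  -6.7    7.8 -145.9] tcp [0.442  0.1842 0.1129] t 15.8 w 0.0456 f [ 0.2  0.3 -1. ] q [ 0.25  0.36  1.92 -0.    0.85  0.25]
8067 [-15. -22. -11.] [13. 22. 21.] ((0.009874343872070312, 4.793360710144043), (31.92365264892578, 44.99143981933594), 89.95040893554688) ((1.2302240133285522, 2.227720260620117), (45.58536148071289, 50.50499725341797), 92.3944091796875)
```

View pics/w9.png

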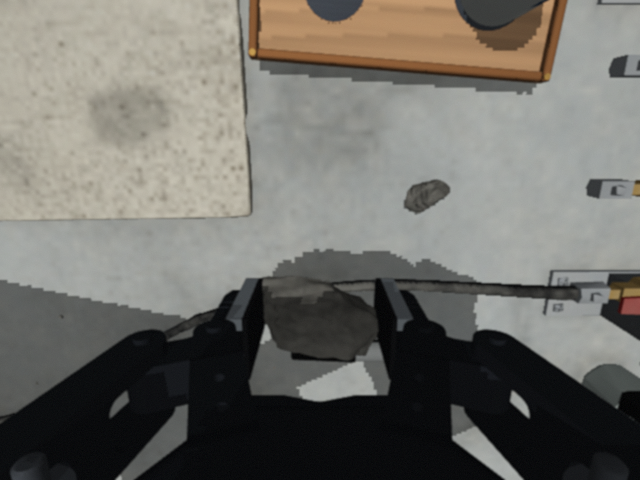

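The stone is held firmly. I compute its outline in the hand.

```bash
python3 - <<'E'
from h import *
d=np.load("pics/w9.npy")
c=get_calibration("wrist");T=c["tool_from_camera"];v,u=np.mgrid[0:480,0:640]
p=np.stack([u,v,np.ones_like(u)],-1)@np.linalg.inv(c["mtx"]).T*d[...,None]
q=(p@T[:3,:3].T+T[:3,3])*1000
m=((q[...,0]>-12)&(q[...,0]<20)&(u>266)&(u<377)&(v<372)).astype(np.uint8)
k,l,st,ce=cv2.connectedComponentsWithStats(m);i=1+st[1:,4].argmax();print(st[i])
Q=q[l==i];cn=cv2.findContours((l==i).astype(np.uint8),0,1)[0][0]
print(cv2.approxPolyDP(cn,4,True)[:,0].tolist(),Q.min(0).round(1),Q.max(0).round(1))
h=Q[:,1:].astype(np.float32);print(cv2.minAreaRect(h),cv2.fitEllipse(cv2.convexHull(h)))
for a,b in((-12,-4),(-4,4),(4,14)):
    w=Q[(Q[:,0]>a)&(Q[:,0]<b)];print(a,len(w),w.min(0).round(),w.max(0).round())
ev,V=np.linalg.eigh(np.cov(h.T));print(h.mean(0),np.degrees(np.arctan2(V[1,1],V[0,1])),np.sqrt(ev))
# same for original stone in w6 for shape compare
E
```

```text
[ 267  276  110   85 7480]
[[267, 277], [267, 325], [279, 348], [345, 360], [366, 354], [376, 337], [376, 278], [372, 307], [328, 281]] [ -9.8 -22.3 -10.6] [12.7 22.2 20.7]
((-0.16361045837402344, 5.004582405090332), (44.596885681152344, 30.5615291595459), 1.443481206893921) ((0.23739171028137207, 3.854740858078003), (41.24943923950195, 50.599365234375), 98.96800231933594)
-12 2003 [-10. -11.  -2.] [-4. 20. 18.]
-4 4188 [ -4. -22.  -8.] [ 4. 22. 21.]
4 1289 [  4. -22. -11.] [13. 22. 16.]
[-1.0182863  3.1523979] -167.9624020870289 [ 7.3512349  11.84165014]
```

```bash
python3 -c "
from h import *
go1(.4476,.3315,.12,98)"
```

```text
turn [-1.713  0.007 -0.009] deg 98.1 shift [  -8.4    6.1 -147.6] tcp [0.4412 0.1839 0.1112] t 15.85 w 0.0456 f [-0.1  0.2 -1. ] q [ 0.25  0.36  1.92 -0.    0.85  0.25]
```

```bash
python3 -m inch '[[[-0.12,0,0,-20,0,-5,255],[-0.24,0,0,-40,0,-15,255],[-0.36,0,0,-40,1,-25,255],[-0.48,0,0,-40,2,-35,255],[-0.6,0,0,-40,3,-50,255],[-0.72,0,0,-40,4,-65,255],[-0.84,0,0,-40,5,-80,255],[-0.96,0,0,-40,6,-95,255],[-1.08,0,0,-40,6,-110,255],[-1.2,0,0,-40,6,-125,255],[-1.32,0,0,-40,6,-140,255],[-1.44,0,0,-40,6,-147,255],[-1.56,0,0,-30,6,-148,255],[-1.68,0,0,-20,6,-148,255],[-1.713,0.007,-0.009,-8,6,-148,255],[-1.713,0.007,-0.009,-8,6,-148,255],[-1.713,0.007,-0.009,-8,6,-148,255]]]'
python3 - <<'E'
from h import *
go1(.4476,.3315,.033,98)
im,d=get_image("wrist");cv2.imwrite("pics/w10.png",im[:,:,::-1])
im,d=get_image("side");cv2.imwrite("pics/s10.png",im[:,:,::-1])
E
```

```text
clock: 17.27
tcp_pos: [0.4465, 0.3312, 0.1183]
tcp_rot: [0.704, -0.049, 0.706, 0.048]
contact_force: [0.1, 0.3, 0.5]
gripper_width: 0.045
turn [-0.001 -0.003  0.001] deg 0.2 shift [85.3  0.2  1.4] tcp [0.4465 0.3312 0.1183] t 17.27 w 0.045 f [0.1 0.3 0.5] q [ 0.51  0.44  1.74 -0.    0.96 -1.19]
```

View pics/w10.png

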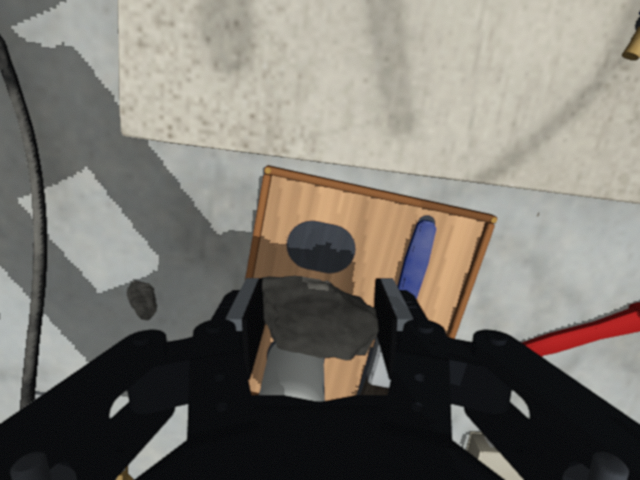

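View pics/s10.png

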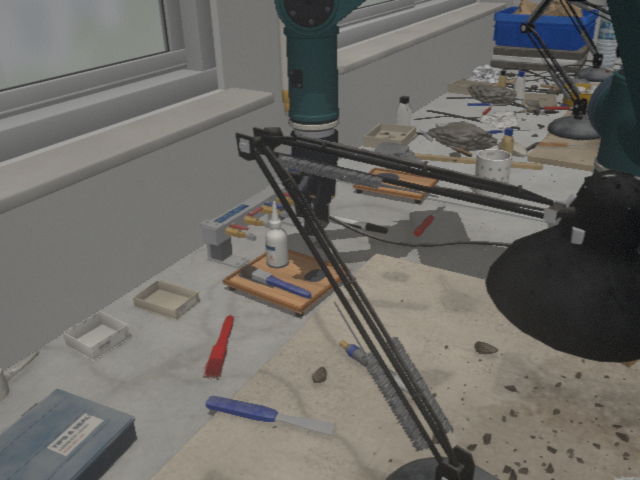

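```bash
python3 - <<'E'
from h import *
print(wray([[321,246.5],[287,245],[356,250]],.017).round(4).tolist())
E
python3 -m inch '[[[0,0,0,25,0,1,255],[0,0,0,50,0,1,255],[0,0,0,68,0,1,255],[0,0,0,76,0,1,255],[0,0,0,80,0,1,255],[0,0,0,83,0,1,255],[0,0,0,84,0,1,255],[0,0,0,84,0,1,255]]]'
python3 -c "
from h import *
go1(.4476,.3315,.032,98)"
```

```text
[[0.4526, 0.3332, 0.017], [0.4547, 0.3107, 0.017], [0.4518, 0.3566, 0.017]]
clock: 18.03
tcp_pos: [0.4491, 0.3323, 0.0363]
tcp_rot: [0.706, -0.049, 0.705, 0.049]
contact_force: [0.1, 0.3, -0.6]
gripper_width: 0.0453
turn [-0.001  0.001 -0.   ] deg 0.1 shift [ 4.3 -0.6 -1.5] tcp [0.4491 0.3323 0.0363] t 18.03 w 0.0453 f [ 0.1  0.3 -0.6] q [ 0.51  0.57  1.79 -0.    0.78 -1.2 ]
```

```bash
python3 -m inch '[[[0,0,0,1,0,-1,255],[0,0,0,2,0,-1,255],[0,0,0,3,0,-1,255],[0,0,0,4,0,-1,255],[0,0,0,4,0,-1,255]]]'
python3 -c "
from h import *
go1(.4476,.3315,.032,98)"
```

```text
clock: 18.45
tcp_pos: [0.448, 0.3321, 0.0323]
tcp_rot: [0.706, -0.049, 0.705, 0.049]
contact_force: [0.5, 0.8, -0.4]
gripper_width: 0.0459
turn [-0.001  0.001 -0.   ] deg 0.1 shift [ 0.3 -0.6 -0.5] tcp [0.448  0.3321 0.0323] t 18.45 w 0.0459 f [ 0.5  0.8 -0.4] q [ 0.51  0.57  1.8  -0.    0.77 -1.19]
```

```bash
python3 -m inch '[[[0,0,0,1,0,0,255],[0,0,0,2,0,0,255],[0,0,0,2,0,0,255]]]'
python3 -c "
from h import *
go1(.4476,.3315,.032,98)"
```

```text
clock: 18.7
tcp_pos: [0.448, 0.3322, 0.031]
tcp_rot: [0.706, -0.049, 0.705, 0.049]
contact_force: [-2.5, 0.3, 8.5]
gripper_width: 0.0456
turn [-0.001  0.001 -0.   ] deg 0.1 shift [-1.  -0.6 -0.5] tcp [0.448  0.3322 0.031 ] t 18.7 w 0.0456 f [-2.5  0.3  8.5] q [ 0.51  0.57  1.8   0.    0.77 -1.19]
```

```bash
python3 -m inch '[[[0,0,0,0,0,0,104],[0,0,0,0,0,0,104],[0,0,0,0,0,0,104],[0,0,0,-5,0,0,104],[0,0,0,-20,0,0,104],[0,0,0,-50,0,0,90],[0,0,0,-90,0,0,60],[0,0,0,-110,0,0,57],[0,0,0,-110,0,0,57]]]'
python3 - <<'E'
from h import *
go1(.53,-.012,.2,90)
im,d=get_image("wrist");cv2.imwrite("pics/w11.png",im[:,:,::-1])
E
```

```text
clock: 19.45
tcp_pos: [0.4509, 0.3339, 0.1461]
tcp_rot: [0.709, -0.047, 0.702, 0.051]
contact_force: [-0.1, -0.4, -0.3]
gripper_width: 0.0662
turn [ 0.138  0.009 -0.005] deg 8.0 shift [ -55.  -353.3   31.1] tcp [0.4509 0.3339 0.1461] t 19.45 w 0.0662 f [-0.1 -0.4 -0.3] q [ 0.51  0.41  1.71  0.    1.01 -1.19]
```

View pics/w11.png

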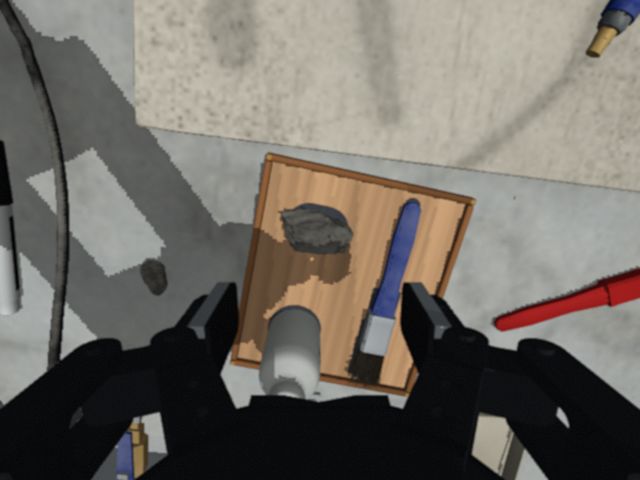

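The stone is down in the oval (316,230), with brush and bottle undisturbed; I'll check its exact fit from the top view. Next is the tan bottle. The valve leaves no room on its +y side, so I grip it along world x.

```bash
python3 -c "
from h import *
go1(.638,-.012,.22,0)
go1(.56,-.012,.22,0)"
```

```text
turn [ 1.709  0.003 -0.008] deg 97.9 shift [ -76.2 -367.7  139.4] tcp [0.4497 0.3332 0.1438] t 19.5 w 0.0664 f [ 0.4  0.2 -0.7] q [ 0.51  0.41  1.72  0.    1.01 -1.19]
turn [ 1.709  0.003 -0.008] deg 97.9 shift [ -76.7 -356.9   62.1] tcp [0.4497 0.3332 0.1438] t 19.5 w 0.0664 f [ 0.4  0.2 -0.7] q [ 0.51  0.41  1.72  0.    1.01 -1.19]
```

```bash
python3 -m inch '[[[0,0,0,-40,0,0,30],[0,0,0,-77,-10,0,30],[0.12,0,0,-77,-50,5,30],[0.24,0,0,-77,-90,10,30],[0.36,0,0,-77,-130,15,30],[0.48,0,0,-77,-170,20,30],[0.6,0,0,-77,-210,30,30],[0.72,0,0,-77,-250,40,30],[0.84,0,0,-77,-290,50,30],[0.96,0,0,-77,-330,60,30],[1.08,0,0,-77,-357,62,30],[1.2,0,0,-77,-357,62,30],[1.32,0,0,-77,-357,62,30],[1.44,0,0,-77,-357,62,30],[1.56,0,0,-77,-357,62,30],[1.68,0,0,-77,-357,62,30],[1.709,0.003,-0.008,-77,-357,62,30],[1.709,0.003,-0.008,-77,-357,62,30]]]'
python3 - <<'E'
from h import *
go1(.638,-.012,.22,0)
im,d=get_image("top");cv2.imwrite("pics/t12.png",im[:,:,::-1])
cv2.imwrite("pics/t12c.png",cv2.resize(im[200:310,200:305,::-1],None,fx=5,fy=5,interpolation=2))
s=r.get_state()
im,d=get_image("wrist");cv2.imwrite("pics/w12.png",im[:,:,::-1])
E
```

```text
clock: 21.0
tcp_pos: [0.559, -0.012, 0.2187]
tcp_rot: [-0.499, -0.499, -0.501, 0.501]
contact_force: [-0.2, 0.3, -0.3]
gripper_width: 0.0751
turn [-0.001 -0.     0.003] deg 0.2 shift [-1.5 79.  -0.1] tcp [ 0.559  -0.012   0.2187] t 21.0 w 0.0751 f [-0.2  0.3 -0.3] q [-0.14  0.33  1.63 -0.    1.19 -0.14]
```

View pics/t12c.png

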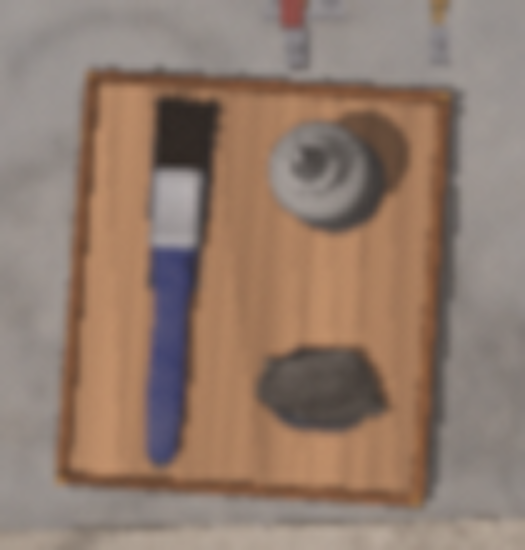

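View pics/w12.png

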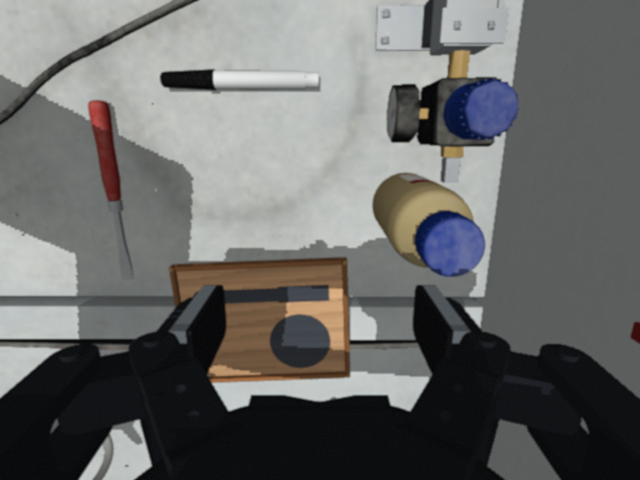

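All three gluing items sit on their outlines: brush (165,280), bottle (325,175) and stone (322,390) in the crop. The tan bottle (430,225 in the wrist view) is ahead. I move over it and descend.

```bash
python3 -m inch '[[[0,0,0,-2,40,0,30],[0,0,0,-2,70,0,30],[0,0,0,-2,79,0,30],[0,0,0,-2,79,0,30]]]'
python3 - <<'E'
from h import *
go1(.638,-.012,.1,0)
s=r.get_state()
im,d=get_image("wrist");cv2.imwrite("pics/w13.png",im[:,:,::-1])
c=get_calibration("wrist");T=c["tool_from_camera"];v,u=np.mgrid[0:480,0:640]
p=np.stack([u,v,np.ones_like(u)],-1)@np.linalg.inv(c["mtx"]).T*d[...,None]
w=(rot(s).apply((p@T[:3,:3].T+T[:3,3]).reshape(-1,3))+s["tcp_pos"])*1000
for lo,hi in((20,60),(60,110),(130,150)):
    q=w[(np.hypot(w[:,0]-638,w[:,1]+12)<36)&(w[:,2]>lo)&(w[:,2]<hi)]
    print(lo,len(q),np.percentile(q[:,0],[1,99]).round(),np.percentile(q[:,1],[1,99]).round())
E
```

```text
clock: 21.43
tcp_pos: [0.6405, -0.012, 0.2202]
tcp_rot: [0.5, 0.499, 0.501, -0.499]
contact_force: [0.2, 0.1, -0.4]
gripper_width: 0.0755
turn [ 0.003 -0.     0.001] deg 0.2 shift [ 1.202e+02 -2.300e+00  1.000e-01] tcp [ 0.6405 -0.012   0.2202] t 21.43 w 0.0755 f [ 0.2  0.1 -0.4] q [-0.13  0.44  1.45  0.    1.26 -0.13]
20 272 [614. 663.] [ 4. 18.]
60 2280 [611. 666.] [-24.  18.]
130 3102 [620. 655.] [-28.   7.]
```

View pics/w13.png

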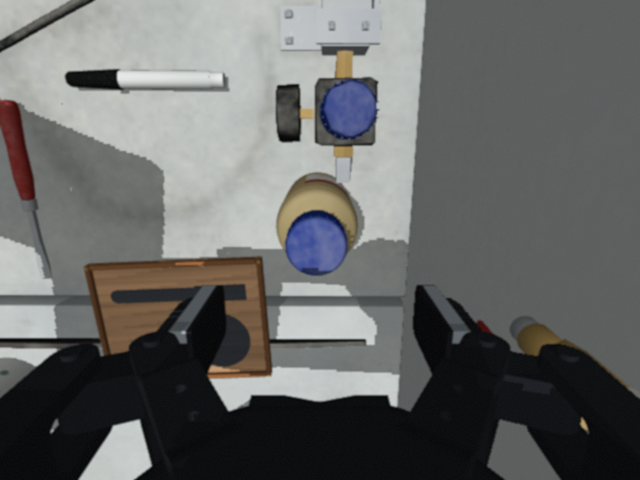

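```bash
python3 - <<'E'
from h import *
s=r.get_state()
im,d=get_image("wrist")
c=get_calibration("wrist");T=c["tool_from_camera"];v,u=np.mgrid[0:480,0:640]
p=np.stack([u,v,np.ones_like(u)],-1)@np.linalg.inv(c["mtx"]).T*d[...,None]
w=(rot(s).apply((p@T[:3,:3].T+T[:3,3]).reshape(-1,3))+s["tcp_pos"]).reshape(480,640,3)
for a in((525,330),(540,340),(484,327),(600,370),(560,345)):print(a,w[a[1],a[0]].round(3))
im,d=get_image("side");cv2.imwrite("pics/s13.png",cv2.resize(im[0:240,200:440,::-1],None,fx=2.5,fy=2.5))
E
```

```text
(525, 330) [ 0.742 -0.042  0.183]
(540, 340) [ 0.742 -0.04   0.196]
(484, 327) [ 0.723 -0.042  0.18 ]
(600, 370) [ 0.705 -0.     0.273]
(560, 345) [ 0.703 -0.001  0.261]
```

View pics/s13.png

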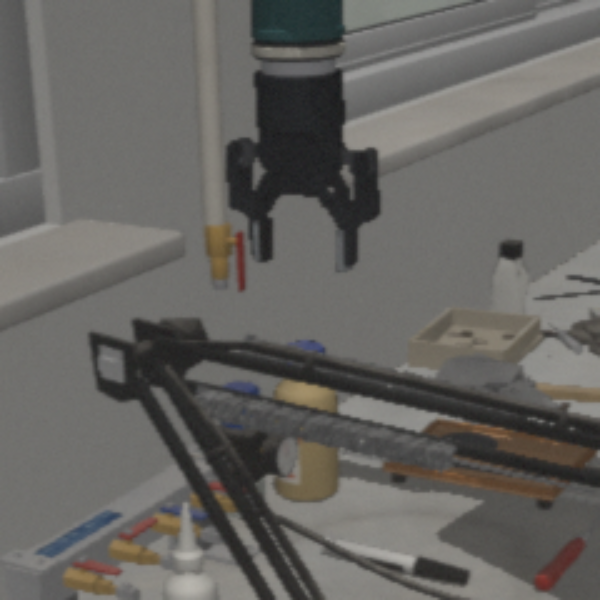

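The pipe tap (x≥0.723, y≈-0.042) clears the rear finger by about 1–2 cm. I descend straight down.

```bash
python3 -m inch '[[[0,0,0,20,-3,0,30],[0,0,0,50,-3,0,30],[0,0,0,80,-3,0,30],[0,0,0,105,-3,0,30],[0,0,0,117,-3,0,30],[0,0,0,120,-3,0,30]]]'
python3 -c "
from h import *
go1(.638,-.012,.1,0)"
```

```text
clock: 22.08
tcp_pos: [0.6304, -0.0114, 0.098]
tcp_rot: [0.498, 0.497, 0.503, -0.502]
contact_force: [-0.0, -0.5, 0.5]
gripper_width: 0.075
turn [ 0.002 -0.001  0.01 ] deg 0.6 shift [-2.   7.6  0.6] tcp [ 0.6304 -0.0114  0.098 ] t 22.08 w 0.075 f [-0.  -0.5  0.5] q [-0.13  0.56  1.58  0.    1.01 -0.13]
```

```bash
python3 -m inch '[[[0,0,0,0,3,0,30],[0,0,0,0,5,0,30],[0,0,0,0,5,0,30]]]'
python3 -c "
from h import *
go1(.638,-.012,.1,0)"
```

```text
clock: 22.33
tcp_pos: [0.637, -0.0115, 0.0996]
tcp_rot: [0.499, 0.498, 0.503, -0.501]
contact_force: [-0.5, 0.2, 0.8]
gripper_width: 0.0754
turn [ 0.003 -0.001  0.007] deg 0.4 shift [-0.4  1.   0.5] tcp [ 0.637  -0.0115  0.0996] t 22.33 w 0.0754 f [-0.5  0.2  0.8] q [-0.13  0.56  1.56  0.    1.02 -0.13]
```

Centred. I close and lift.

```bash
python3 -m inch '[[[0,0,0,0,1,0,30],[0,0,0,0,1,0,255],[0,0,0,0,1,0,255],[0,0,0,0,1,0,255],[0,0,0,0,1,0,255],[0,0,0,0,1,0,255],[0,0,0,0,1,0,255],[0,0,0,-5,1,0,255],[0,0,0,-15,1,0,255],[0,0,0,-35,1,0,255],[0,0,0,-55,1,0,255],[0,0,0,-60,1,0,255]]]'
python3 - <<'E'
from h import *
go1(.5385,-.1522,.15,0)
im,d=get_image("side");cv2.imwrite("pics/s14.png",cv2.resize(im[0:240,200:440,::-1],None,fx=2.5,fy=2.5))
E
```

```text
clock: 23.33
tcp_pos: [0.6403, -0.0118, 0.1634]
tcp_rot: [0.5, 0.499, 0.501, -0.5]
contact_force: [0.2, -0.0, -1.4]
gripper_width: 0.0584
turn [ 0.003 -0.     0.002] deg 0.2 shift [  13.6 -102.2  140.2] tcp [ 0.6403 -0.0118  0.1634] t 23.33 w 0.0584 f [ 0.2 -0.  -1.4] q [-0.13  0.49  1.51  0.    1.14 -0.13]
```

View pics/s14.png

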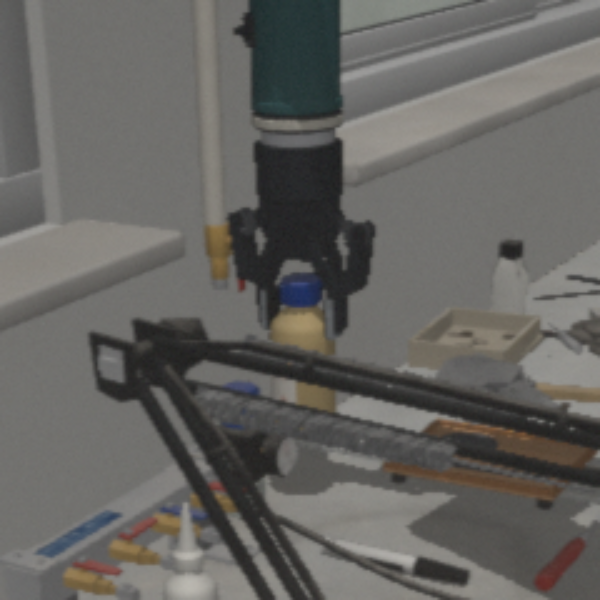

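The tan bottle is held upright. I carry it to the narrow tray's circle.

```bash
python3 -m inch '[[[0,0,0,-5,-30,10,255],[0,0,0,-5,-60,35,255],[0,0,0,-5,-85,65,255],[0,0,0,-5,-100,100,255],[0,0,0,-5,-102,130,255],[0,0,0,-5,-102,140,255],[0,0,0,10,-102,140,255],[0,0,0,30,-102,140,255],[0,0,0,38,-102,140,255],[0,0,0,42,-102,140,255],[0,0,0,43,-102,140,255],[0,0,0,43,-102,140,255]]]'
python3 -c "
from h import *
go1(.5383,-.1523,.117,0)"
```

```text
clock: 24.38
tcp_pos: [0.5389, -0.1517, 0.1202]
tcp_rot: [0.5, 0.499, 0.501, -0.499]
contact_force: [0.1, -0.4, -1.0]
gripper_width: 0.0586
turn [ 0.003 -0.     0.001] deg 0.2 shift [ 3.2 -0.6  0.6] tcp [ 0.5389 -0.1517  0.1202] t 24.38 w 0.0586 f [ 0.1 -0.4 -1. ] q [-0.4   0.45  1.73 -0.    0.97 -0.4 ]
```

```bash
python3 -m inch '[[[0,0,0,1,-1,1,255],[0,0,0,2,-1,1,255],[0,0,0,3,-1,1,255],[0,0,0,4,-1,1,255],[0,0,0,4,-1,1,255]]]'
python3 -c "
from h import *
go1(.5383,-.1523,.117,0)"
```

```text
clock: 24.8
tcp_pos: [0.5384, -0.1529, 0.1182]
tcp_rot: [0.501, 0.499, 0.501, -0.499]
contact_force: [-4.3, 1.6, 12.8]
gripper_width: 0.0583
turn [ 0.003  0.    -0.   ] deg 0.2 shift [ 1.2 -0.1 -0.6] tcp [ 0.5384 -0.1529  0.1182] t 24.8 w 0.0583 f [-4.3  1.6 12.8] q [-0.4   0.45  1.73 -0.    0.96 -0.4 ]
```

Contact reads 12.8 N on the floor. I release, lift, and turn towards the marker.

For the placing, the gripper body would hit the tan bottle if I held the marker at its middle. I'll hold it about 42 mm towards the cap, with the camera on the -x side.

```bash
python3 -m inch '[[[0,0,0,1,0,0,30],[0,0,0,1,0,0,30],[0,0,0,1,0,0,30],[0,0,0,0,0,0,30],[0,0,0,-25,0,0,30],[0,0,0,-65,0,0,30],[0,0,0,-105,0,0,30],[0,0,0,-120,0,0,100]]]'
python3 - <<'E'
from h import *
go1(.40,.096,.2,90)
im,d=get_image("top");cv2.imwrite("pics/t15.png",im[:,:,::-1])
cv2.imwrite("pics/t15c.png",cv2.resize(im[140:310,360:540,::-1],None,fx=4,fy=4,interpolation=2))
E
```

```text
clock: 25.47
tcp_pos: [0.5407, -0.1537, 0.2433]
tcp_rot: [0.503, 0.5, 0.498, -0.498]
contact_force: [1.1, -0.4, -0.7]
gripper_width: 0.0651
turn [-1.567  0.008 -0.003] deg 89.8 shift [  41.6 -140.1 -250.4] tcp [ 0.5407 -0.1537  0.2433] t 25.47 w 0.0651 f [ 1.1 -0.4 -0.7] q [-0.4   0.3   1.6  -0.    1.23 -0.4 ]
```

View pics/t15c.png

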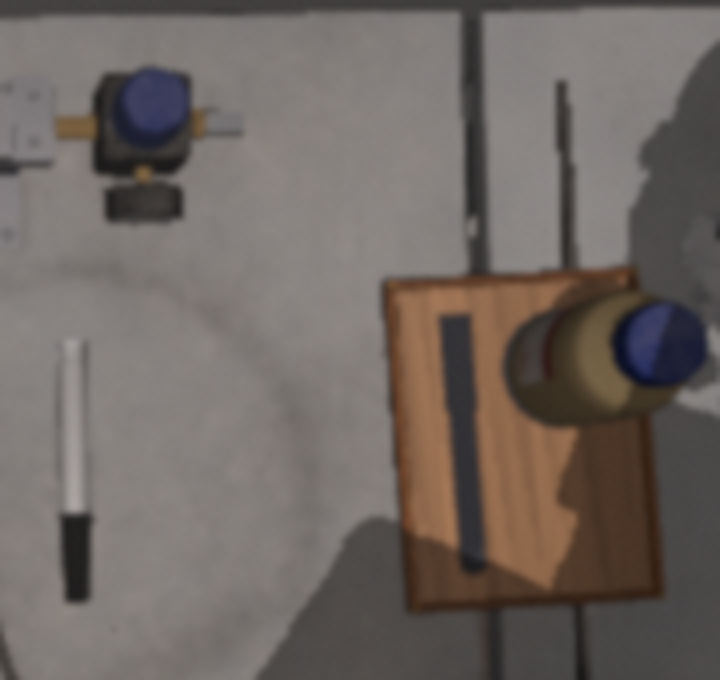

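The tan bottle stands on its circle; the apparent lean is perspective. Now to the marker.

```bash
python3 -m inch '[[[-0.12,0,0,0,-10,-30,165],[-0.24,0,0,20,-25,-70,165],[-0.36,0,0,30,-40,-110,165],[-0.48,0,0,40,-55,-150,165],[-0.6,0,0,60,-70,-190,165],[-0.72,0,0,80,-85,-225,165],[-0.84,0,0,100,-90,-250,165],[-0.96,0,0,120,-90,-250,165],[-1.08,0,0,123,-90,-250,165],[-1.2,0,0,123,-90,-250,165],[-1.32,0,0,123,-90,-250,165],[-1.44,0,0,123,-90,-250,165],[-1.567,0.008,0,123,-90,-250,165],[-1.567,0.008,0,123,-90,-250,165],[-1.567,0.008,0,123,-90,-250,165]]]'
python3 - <<'E'
from h import *
go1(.45,.0963,.018,90)
im,d=get_image("wrist");cv2.imwrite("pics/w16.png",im[:,:,::-1])
E
```

```text
clock: 26.77
tcp_pos: [0.4517, 0.095, 0.1194]
tcp_rot: [0.708, 0.002, 0.706, -0.001]
contact_force: [-0.8, 0.4, -0.1]
gripper_width: 0.0299
turn [-0.004  0.004 -0.001] deg 0.3 shift [101.4   1.3  -2.1] tcp [0.4517 0.095  0.1194] t 26.77 w 0.0299 f [-0.8  0.4 -0.1] q [ 0.06  0.33  1.95  0.    0.86 -1.51]
```

View pics/w16.png

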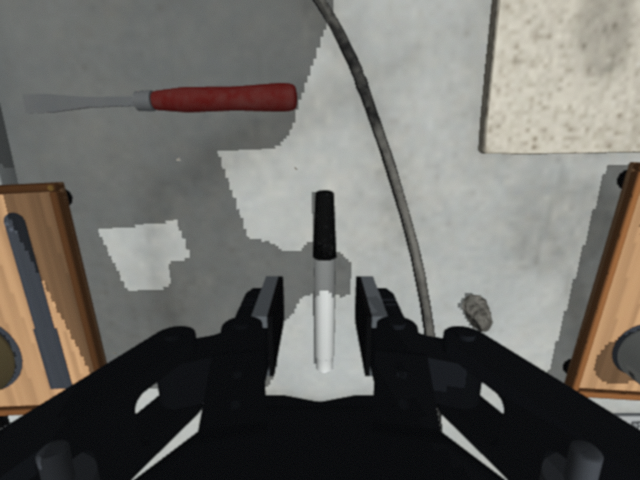

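The marker's cap end is at (324,190) and its white end at (323,372), lying between the jaws.

```bash
python3 - <<'E'
from h import *
print(wray([[324,190],[325,257],[323.5,372]],.012).round(4).tolist())
go1(.45,.0963,.018,90)
E
```

```text
[[0.4207, 0.0976, 0.012], [0.4668, 0.0982, 0.012], [0.5582, 0.0971, 0.012]]
turn [-0.004  0.004 -0.001] deg 0.3 shift [101.4   1.3  -2.2] tcp [0.4518 0.0949 0.1194] t 26.82 w 0.0303 f [-0.8 -0.6  0.1] q [ 0.06  0.33  1.95  0.    0.86 -1.51]
```

```bash
python3 -m inch '[[[0,0,0,30,2.5,-4,165],[0,0,0,65,2.5,-4,165],[0,0,0,85,2.5,-4,165],[0,0,0,95,2.5,-4,165],[0,0,0,99,2.5,-4,165],[0,0,0,100,2.5,-4,165],[0,0,0,101,2.5,-4,165]]]'
python3 -c "
from h import *
go1(.448,.0972,.018,90)"
```

```text
clock: 27.4
tcp_pos: [0.4485, 0.0975, 0.0187]
tcp_rot: [0.709, 0.002, 0.706, -0.002]
contact_force: [0.0, -0.0, -0.1]
gripper_width: 0.0302
turn [-0.006  0.004 -0.001] deg 0.4 shift [ 0.7 -0.3 -0.5] tcp [0.4485 0.0975 0.0187] t 27.4 w 0.0302 f [ 0.  -0.  -0.1] q [ 0.06  0.51  2.03  0.    0.59 -1.5 ]
```

```bash
python3 -m inch '[[[0,0,0,1,0,0,165],[0,0,0,1,0,0,255],[0,0,0,1,0,0,255],[0,0,0,1,0,0,255],[0,0,0,1,0,0,255],[0,0,0,1,0,0,255],[0,0,0,-5,0,0,255],[0,0,0,-20,0,0,255],[0,0,0,-50,0,0,255],[0,0,0,-90,0,0,255],[0,0,0,-100,0,0,255],[0,0,0,-100,0,0,255]]]'
python3 - <<'E'
from h import *
go1(.459,-.1,.12,92.3)
s=r.get_state()
im,d=get_image("wrist");cv2.imwrite("pics/w17.png",im[:,:,::-1])
c=get_calibration("wrist");T=c["tool_from_camera"]
for u,v in((320,285),(320,300),(320,330),(320,350),(320,370),(320,390)):
    dd=np.median(d[v-1:v+2,u-1:u+2]);print(u,v,((T[:3,:3]@(np.linalg.inv(c["mtx"])@[u,v,1]*dd)+T[:3,3])*1000).round(1))
im,d=get_image("side");cv2.imwrite("pics/s17.png",cv2.resize(im[90:260,250:490,::-1],None,fx=3.2,fy=3.2,interpolation=2))
E
```

```text
clock: 28.4
tcp_pos: [0.4506, 0.0977, 0.1223]
tcp_rot: [0.711, 0.002, 0.703, -0.002]
contact_force: [0.0, -0.6, 0.1]
gripper_width: 0.012
turn [-0.046  0.012 -0.001] deg 2.7 shift [   2.2 -197.7    9.5] tcp [0.4506 0.0977 0.1223] t 28.4 w 0.012 f [ 0.  -0.6  0.1] q [ 0.06  0.32  1.95  0.    0.86 -1.5 ]
320 285 [  3.6  -0.3 -10.4]
320 300 [ 3.3 -0.2 -4.1]
320 330 [ 3.1 -0.2  9.1]
320 350 [ 2.5 -0.2 17.9]
320 370 [ 3.4 -0.2 28. ]
320 390 [ 2.9 -0.2 37.5]
```

View pics/w17.png

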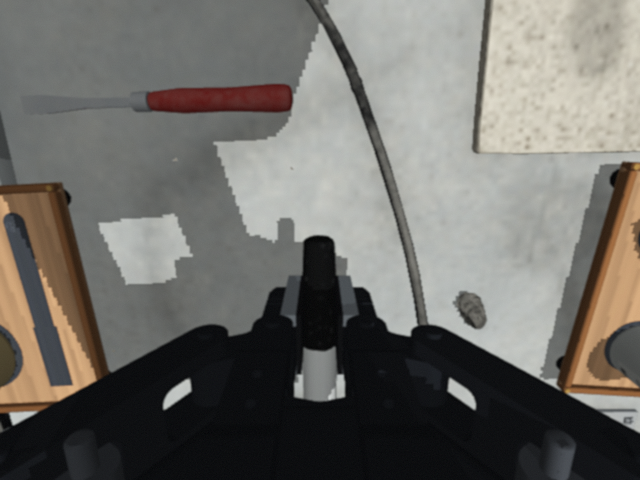

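View pics/s17.png

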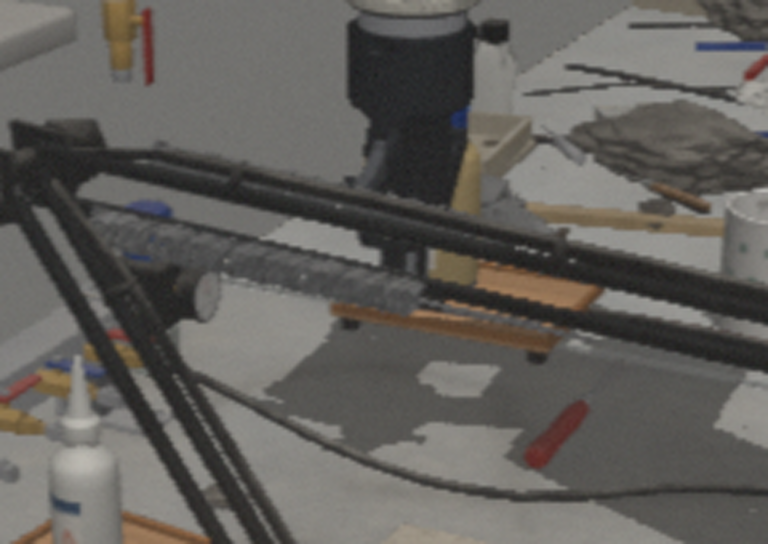

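```bash
python3 - <<'E'
from h import *
s=r.get_state();print(((wray([[319,237]],s["tcp_pos"][2]-.008,s)-s["tcp_pos"])*1000).round(1))
E
```

```text
[[-28.7  -0.5  -8. ]]
```

```bash
python3 -m inch '[[[0,0.006,0,-20,-20,2,255],[-0.01,0.012,0,-20,-55,4,255],[-0.02,0.012,0,-20,-90,6,255],[-0.03,0.012,0,-20,-125,8,255],[-0.046,0.012,0,-20,-160,9,255],[-0.046,0.012,0,-20,-185,9,255],[-0.046,0.012,0,-15,-200,9,255],[-0.046,0.012,0,-5,-200,9,255],[-0.046,0.012,0,0,-200,9,255],[-0.046,0.012,0,0,-200,9,255],[-0.046,0.012,0,0,-200,9,255]]]'
python3 - <<'E'
from h import *
go1(.46,-.1023,.036,92.3)
im,d=get_image("wrist");cv2.imwrite("pics/w18.png",im[:,:,::-1])
print(wray([[319,237]],r.get_state()["tcp_pos"][2]-.008))
E
```

```text
clock: 29.42
tcp_pos: [0.455, -0.1017, 0.1182]
tcp_rot: [0.704, -0.014, 0.71, 0.015]
contact_force: [-0.3, -0.0, 0.2]
gripper_width: 0.0121
turn [ 0.    -0.009 -0.002] deg 0.5 shift [82.2 -1.   5.7] tcp [ 0.455  -0.1017  0.1182] t 29.42 w 0.0121 f [-0.3 -0.   0.2] q [-0.37  0.34  1.93 -0.    0.88 -1.98]
[[ 0.426832   -0.10352269  0.11070937]]
```

View pics/w18.png

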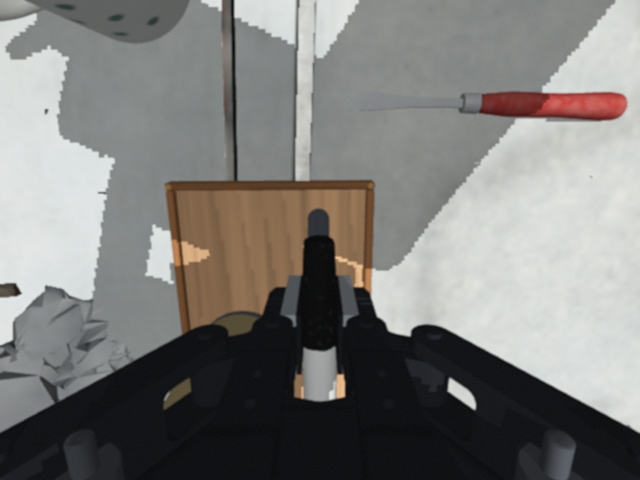

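The marker is in line with its outline (end at 319,210). I descend in stages and watch the force beside the tan bottle.

```bash
python3 -m inch '[[[0,0,0,6,-1,4,255],[0,0,0,13,-1,4,255],[0,0,0,20,-1,4,255],[0,0,0,27,-1,4,255],[0,0,0,34,-1,4,255],[0,0,0,36,-1,4,255],[0,0,0,36,-1,4,255]]]'
python3 - <<'E'
from h import *
go1(.46,-.1023,.036,92.3)
im,d=get_image("side");cv2.imwrite("pics/s18.png",cv2.resize(im[90:260,250:490,::-1],None,fx=3.2,fy=3.2,interpolation=2))
im,d=get_image("top");cv2.imwrite("pics/t18.png",cv2.resize(im[150:330,400:600,::-1],None,fx=3.3,fy=3.3,interpolation=2))
E
```

```text
clock: 30.05
tcp_pos: [0.4585, -0.1023, 0.0818]
tcp_rot: [0.704, -0.014, 0.71, 0.015]
contact_force: [-0.8, 1.0, -1.1]
gripper_width: 0.0122
turn [ 0.001 -0.009 -0.002] deg 0.6 shift [45.8 -0.2  1.9] tcp [ 0.4585 -0.1023  0.0818] t 30.05 w 0.0122 f [-0.8  1.  -1.1] q [-0.37  0.41  1.95 -0.    0.79 -1.98]
```

View pics/s18.png

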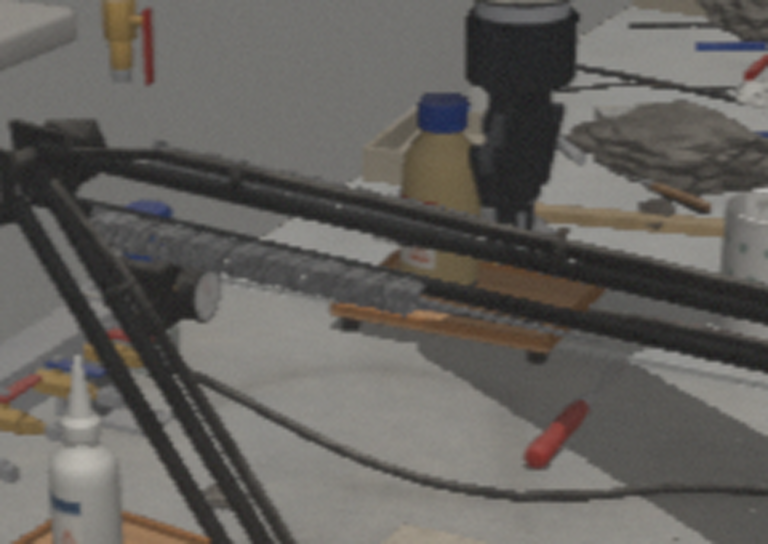

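View pics/t18.png

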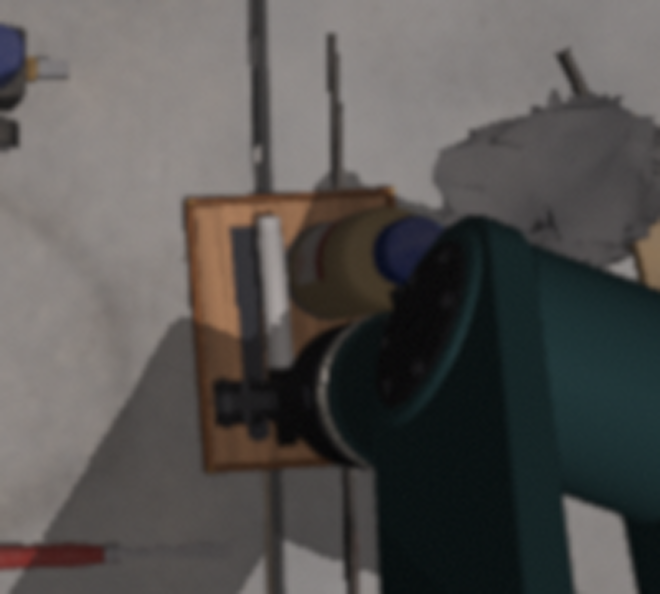

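Side and top views show the hand clear of the bottle with negligible force. I continue down.

```bash
python3 -m inch '[[[0,0,0,6,0,0,255],[0,0,0,12,0,0,255],[0,0,0,18,0,0,255],[0,0,0,24,0,0,255],[0,0,0,29,0,0,255],[0,0,0,33,0,0,255],[0,0,0,36,0,0,255],[0,0,0,38,0,0,255],[0,0,0,40,0,0,255],[0,0,0,41,0,0,255],[0,0,0,41,0,0,255]]]'
python3 - <<'E'
from h import *
go1(.46,-.1023,.036,92.3)
E
```

```text
clock: 31.07
tcp_pos: [0.4589, -0.1025, 0.0415]
tcp_rot: [0.704, -0.014, 0.71, 0.015]
contact_force: [-0.3, 0.4, 0.6]
gripper_width: 0.0117
turn [ 0.001 -0.008 -0.002] deg 0.5 shift [5.4 0.1 1.2] tcp [ 0.4589 -0.1025  0.0415] t 31.07 w 0.0117 f [-0.3  0.4  0.6] q [-0.37  0.48  1.98 -0.    0.69 -1.98]
```

```bash
python3 -m inch '[[[0,0,0,2,0,1,255],[0,0,0,3,0,1,255],[0,0,0,4,0,1,255],[0,0,0,5,0,1,255],[0,0,0,5.5,0,1,255],[0,0,0,5.5,0,1,255]]]'
python3 - <<'E'
from h import *
go1(.46,-.1023,.035,92.3)
im,d=get_image("side");cv2.imwrite("pics/s19.png",cv2.resize(im[90:260,250:490,::-1],None,fx=3.2,fy=3.2,interpolation=2))
E
```

```text
clock: 31.57
tcp_pos: [0.4599, -0.1025, 0.0359]
tcp_rot: [0.704, -0.014, 0.71, 0.015]
contact_force: [-0.6, -0.3, 1.2]
gripper_width: 0.012
turn [ 0.001 -0.008 -0.002] deg 0.5 shift [0.9 0.1 0.2] tcp [ 0.4599 -0.1025  0.0359] t 31.57 w 0.012 f [-0.6 -0.3  1.2] q [-0.36  0.49  1.98 -0.    0.67 -1.97]
```

View pics/s19.png

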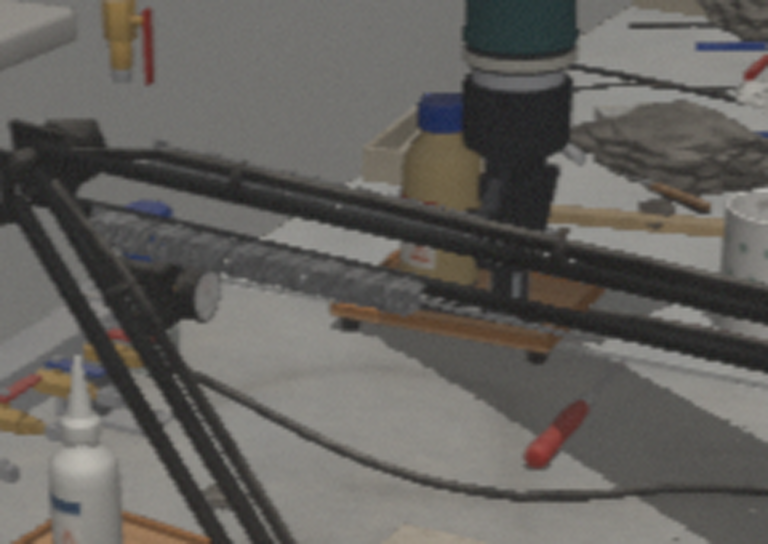

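```bash
python3 -m inch '[[[0,0,0,1,0,0,255],[0,0,0,1.5,0,0,255],[0,0,0,1.5,0,0,255]]]'
python3 - <<'E'
from h import *
go1(.46,-.1023,.035,92.3)
E
```

```text
clock: 31.87
tcp_pos: [0.4599, -0.1025, 0.0356]
tcp_rot: [0.704, -0.014, 0.71, 0.015]
contact_force: [-3.2, 1.4, 16.9]
gripper_width: 0.0119
turn [ 0.001 -0.007 -0.001] deg 0.4 shift [0.6 0.2 0.1] tcp [ 0.4599 -0.1025  0.0356] t 31.87 w 0.0119 f [-3.2  1.4 16.9] q [-0.36  0.49  1.98 -0.    0.67 -1.97]
```

Contact reads 17 N. I release, lift straight up and back off.

```bash
python3 -m inch '[[[0,0,0,0,0,0,200],[0,0,0,0,0,0,180],[0,0,0,0,0,0,175],[0,0,0,0,0,0,175],[0,0,0,-5,0,0,175],[0,0,0,-20,0,0,175],[0,0,0,-45,0,0,175],[0,0,0,-80,0,0,175],[0,0,0,-120,0,-5,175],[0,0,0,-160,0,-20,175],[0,0,0,-190,-20,-40,175],[0,0,0,-200,-60,-50,175],[0,0,0,-200,-100,-50,175],[0,0,0,-200,-140,-50,175],[0,0,0,-200,-180,-50,175],[0,0,0,-200,-220,-50,175],[0,0,0,-200,-260,-50,175],[0,0,0,-200,-300,-50,175],[0,0,0,-200,-300,-50,175]]]'
python3 - <<'E'
from h import *
im,d=get_image("top");cv2.imwrite("pics/t20.png",im[:,:,::-1])
cv2.imwrite("pics/t20c.png",cv2.resize(im[190:330,200:540,::-1],None,fx=2.35,fy=2.35,interpolation=2))
a=cv2.resize(im[200:300,450:530,::-1],None,fx=5.5,fy=5.5,interpolation=2);cv2.imwrite("pics/t20d.png",a)
im,d=get_image("side");cv2.imwrite("pics/s20.png",im[:,:,::-1])
E
```

```text
clock: 33.45
tcp_pos: [0.4241, -0.4123, 0.2358]
tcp_rot: [0.705, -0.015, 0.709, 0.012]
contact_force: [0.9, -0.7, 0.3]
gripper_width: 0.0269
```

View pics/t20c.png

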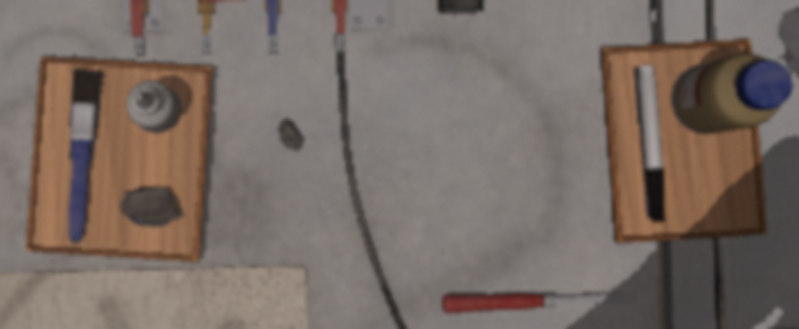

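View pics/t20d.png

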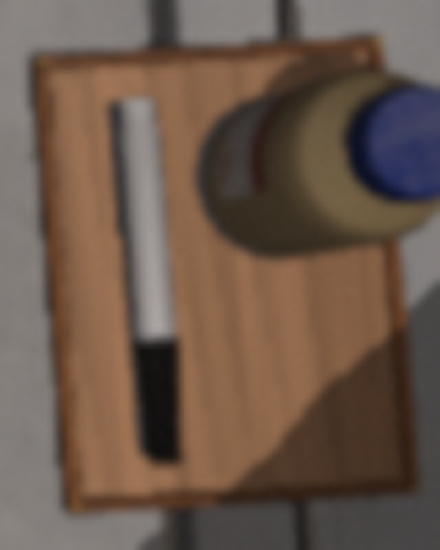

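View pics/s20.png

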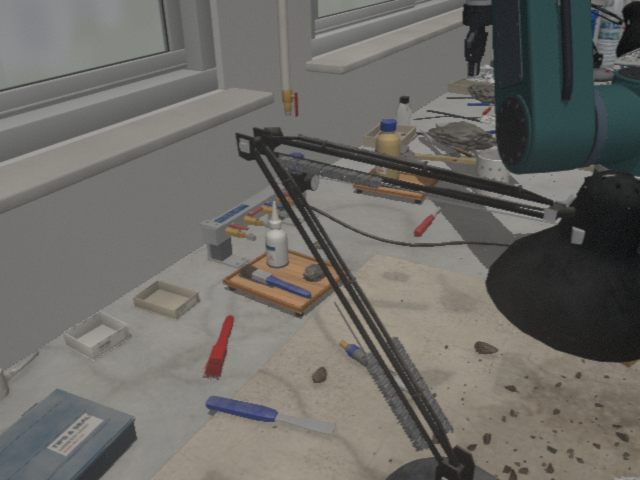

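Everything is on its outline. I put numbers on the offsets before handing in.

```bash
python3 - <<'E'
from h import *
im=cv2.imread("pics/t20.png");hsv=cv2.cvtColor(im,cv2.COLOR_BGR2HSV);H,S,V=[hsv[...,i].astype(int) for i in range(3)]
def tf(p,c,yaw):
    a=np.radians(yaw);d=(p-np.array(c));return np.array([np.cos(a)*d[0]+np.sin(a)*d[1],-np.sin(a)*d[0]+np.cos(a)*d[1]]).round(1)
def rect(m,roi,z):
    a,b,c,d=roi;k=np.zeros((480,640),np.uint8);k[c:d,a:b]=m[c:d,a:b]*255
    cn=max(cv2.findContours(k,0,1)[0],key=cv2.contourArea)[:,0]
    w=(ray("top",cn,z)[:,:2]*1000).astype(np.float32);return cv2.minAreaRect(w),w
G=((494.2,357.7),-4.2);L=((502.2,-130.7),2.3)
for n,m,roi,z,f in (("stone",(S<70)&(V<110),(245,285,262,292),.025,G),("brush",(S<75)|(H>95),(225,245,215,296),.025,G),("marker",(S<60),(471,486,214,290),.027,L)):
    R,w=rect(m,roi,z);print(n,tf(np.array(R[0]),*f),np.round(R[1],1),round(R[2],1))
# marker by hand: white end and cap end centres
for uv in ([475.3,218],[480,283.5]):print("marker end",tf(ray("top",[uv],.025)[0,:2]*1000,*L))
d=get_image("top")[1];P=cloud("top",d)*1000
for n,c,zl,f in(("white nozzle",(537,325),110,G),("tan cap",(538,-152),148,L)):
    q=P[(np.hypot(P[...,0]-c[0],P[...,1]-c[1])<45)&(P[...,2]>zl)&(P[...,2]<175)];print(n,len(q),tf((q.min(0)[:2]+q.max(0)[:2])/2,*f),q[:,2].max())
E
```

```text
stone [-39.9 -29.7] [46.6 30.3] 89.1
brush [-0.9 32.6] [ 23.  147.9] 85.6
marker [ 0.5 30.6] [130.   16.5] 2.7
marker end [65.3 27.6]
marker end [-67.7  27.7]
white nozzle 36 [ 45.1 -30. ] 140.432468521317
tan cap 379 [ 34.4 -23.5] 163.96146930212012
```

```bash
python3 -c "
from cell import r
print(r.get_state()['contact_force'],r.get_state()['clock']);print(r.close_job())"
```

```text
[1.177533   1.18542978 0.52270267] 33.6
the job is handed in; nothing more can be done
None
```

Both kits are made up and the job is handed in at 33.6 s. I worked in the order asked: white bottle, brush, larger stone, then tan bottle, marker. The small stone, the chisel and the red brush look-alike were not touched.

**Last checks:** the final pictures gave these positions against the outlines, in tray coordinates, with the arm clear of everything.

| Item | Off its outline centre |
|---|---|
| White bottle (upright) | within about 0.5 mm |
| Brush | about 1 mm |
| Larger stone | within about 0.5 mm |
| Tan bottle (upright) | about 1 mm |
| Marker | 1 to 2.5 mm |

- **Marker reading:** the two checks disagreed. An automatic fit, which partly took in the dark outline, gave 0.6 mm off in y. Points I picked by hand gave about 2.4 mm. The marker lies parallel to its outline either way.
- **Stone angle:** the stone looked turned by up to about 10° from its oval by eye. The fitted angle was about 5°.
- **Grips changed on purpose:** I gripped the stone end to end because a raised cable ran beside it. I held the marker off its middle, on the cap, so the gripper would clear the tan bottle.
- **Forces:** the highest contact force I read was about 17 N, when setting down the marker.

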